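Press glued stamp blocks and set them to dry

ROBOT

A 7-joint arm with a two-finger parallel gripper is mounted at the origin on the work surface. World frame = base frame: x ahead of the robot, y to its left, z up, the work surface at z = 0. Lengths are in m, angles in rad, forces in N, time in s.
With the tool pointing down it reaches from about 0.4 to 0.85 m from the base axis. Payload 10.4 kg.
Tool frame: the origin (TCP) lies on the centre line of the jaws, within the pads' length; the fingertips stand 11 mm ahead of it and the grasp point (between the pads) lies 8 mm behind it; z points along the fingers, y is the line along which they close (so a half turn about z gives the same grasp; the last joint's range is limited). The gripper opens to 87 mm and grips with 3 to 60 N. Pads are 19 mm wide; open, the fingers measure 117 mm over their backs; the gripper's body (75 mm by 190 mm) begins 51 mm behind the grasp point.
Start: joints at [-0.023, 0.332, -0.065, 1.46, 0.022, 1.35, -0.088], TCP at [0.625, 0, 0.234] pointing down, gripper open.
Joint ranges: [-2.6, 2.6], [-0.5, 2.12], [-1.47, 1.34], [0.16, 2.42], [-1.27, 4.41], [0.06, 2.06], [-2.6, 2.6]. Speed limits (rad/s): [2.22, 2.22, 2.79, 2.79, 3.14, 3.14, 3.14].

INTERFACE

Orientations are given as a unit quaternion [x, y, z, w].
In Python, from bench import r gives the robot as it stands.
- The arm moves only by the shell command python3 -m pendant 'ROWS' [OPENING] [FORCE]. ROWS is JSON, a list of rows, each a list of 4 numbers: the shift along the tool's x, y, z in m, then the turn about the tool's z in rad. A call has 1 to 8 rows; each row shifts and turns the commanded pose from where the row before left it, along the tool's axes as they then stand; what a row does not reach is not made up. A row lasts 1/12 s, in which the tool goes at most 41.7 mm and 7.16 degrees, less where a joint would pass 70% of its speed; a pose out of reach is approached as far as the arm can. A call with a gripper value outside its range is refused whole. OPENING is the opening, from 0 (shut) to 1 (fully open), set as the call begins (- or left out, the last holds). The fingers move at their own pace and stop on an object; FORCE is the grip in N (left out, the last holds). Time passes only in rows, so rows that do not move let the fingers close. It gives the time, the measured TCP pose, the force, the opening and the grip force at its end, in the units of the state.
- r.read_state(): the state, without advancing time (a new reading comes with each control period).
- r.camera(name): name is "scene" or "side" or "wrist"; returns a dict with "img" (420x560x3 uint8, red, green, blue), "camera_matrix" (3x3 intrinsics, pixels), "xyz" and "attitude" of the camera in the world. Camera axes: x right, y down, z forward; pixel columns grow to the right and rows downward; lengths in m; the calibration is good to about 2 mm. The wrist camera is an equidistant fisheye: a pixel r from the principal point sees the ray r / f radians off the axis. A picture is of the moment at which its call begins. There is no depth.
- r.close_job(): hands the job in; it is judged then, once.
Trained networks look in the newest picture that a camera, given by its name, has taken for a name from the list of things; names that differ only in an ending like _2 or _b are one class to them, and where a whole thing is asked for, a point or a joint stands for the part that bears it (a point fixed in the world has none). Each returns a list of dicts, best first, with "score" (0 to 1); they miss things now and then, are a little off and sometimes report something else, mostly with a low value. They report only what shows in the picture. A call takes as long as a camera call. They do not tell look-alikes from the thing itself.
- r.outline_of(thing, camera): "mask" (420x560 bool, what is visible of it) and "bbox" ([centre column, centre row, width, height] in pixels, round what is visible of it).
The state is a dict: "time": time; "joint_positions": joint angles; "joint_vel": joint speeds; "joint_torque": joint torques, N m; "ee_pos": TCP position; "eef_rot": TCP orientation; "ft_force": force on the tool from outside, world axes, zero at the start; "torque": the same for the moment, N m; "width": finger opening in m; "grip_force": force on a finger pad.
Only numpy, scipy, OpenCV 4.12 (cv2) and the standard library are available. Lean on these libraries where they do the work, as an engineer would, in place of code of your own. Each camera call takes 0.05 s, during which the arm holds its last target. There are 200 camera calls.

TASK

The small wooden stamp blocks lying about the worktop have just been glued: stand them all side by side, rubber face down, flat in the bays of the hinged press's trough, push its sprung plate down until it lies level on the blocks, hold it there for about two seconds and let it spring up again. Then lay every block flat, in a single layer, in the plywood case and leave the case's lid open, resting back on its stop, so that they can dry. Leave the other things on the worktop where they are.

Things in the scene. Friction and masses are not known exactly. Their poses are not given: they have to be found in the camera images.
- block0: Stamp block (there are two or three in all, so it may be absent): square, 34 x 34 mm and 24 mm tall, plain light wood with a 4 mm black rubber sheet as its underside, about 20 to 40 g. It starts flat on the worktop, rubber down. Origin at the centre of its underside, z up, x and y square to its sides.
- block1: Stamp block (there are two or three in all, so it may be absent): square, 34 x 34 mm and 24 mm tall, plain light wood with a 4 mm black rubber sheet as its underside, about 20 to 40 g. It starts flat on the worktop, rubber down. Origin at the centre of its underside, z up, x and y square to its sides.
- block2: Stamp block (there are two or three in all, so it may be absent): square, 34 x 34 mm and 24 mm tall, plain light wood with a 4 mm black rubber sheet as its underside, about 20 to 40 g. It starts flat on the worktop, rubber down. Origin at the centre of its underside, z up, x and y square to its sides.
- press: Wooden gluing press fixed to the worktop, base 170 mm (x) by 270 mm (y) by 20 mm high, with an aluminium plate hinged along its far (+x) side. Origin on the worktop, near the middle of the base: the base spans x from -90 to +80 mm and y from -135 to +135 mm. Its -x axis looks roughly at the robot.
- trough (a point): Centre of the floor of the press's trough, 20 mm above the worktop, 45 mm towards the press's -x from its origin; axes as the press. Two 10 mm thick ribs split the trough into three bays in a row along y, each 70 x 70 mm, centred 80 mm apart (the middle one on this point). Ribs and the lips all round stand 8 mm above the floor. A block is in the press when it stands flat on a bay's floor.
- press_plate (a joint): Angle of the press's plate in rad: 0 is level, when its underside is 24 mm above the trough floor and so rests on the blocks; about 1.22 is fully up, where its spring holds it against a stop. Without blocks it goes down past level, to -0.08. Pushing square to it at the rubber strip takes about 4 N fully up, 9 N at level; it springs back if let go.
- plate_hinge (a point): Middle of the plate's hinge axis, which runs along the press's y, 110 mm beyond the trough's centre along the press's x and 44 mm above the worktop. The plate's underside lies in the plane through this axis. Axes turn with the plate: its -x points from the hinge to the free edge.
- plate_edge (a point): Middle of the plate's free edge, on its upper face, 150 mm from the hinge axis. A 22 mm wide black rubber strip, 134 mm from the hinge axis, lies beside this edge on the upper face. The plate is 228 mm wide (y), 12 mm thick, and reaches from 10 to 150 mm from the hinge axis; level, it covers the trough.
- case: Plywood case fixed to the worktop, 150 mm (x) by 210 mm (y), 45 mm high, walls and bottom 5 mm thick, with a hinged lid. Origin at the centre of its underside; its -x axis looks roughly at the robot; the lid hinges on its +x rim.
- case_lid (a joint): Angle of the case's lid in rad: 0 shut, 1.75 fully open, leaning back on its stop a little past upright. The hinge is stiff: the lid stays where it is left. It takes about 3 N at the handle.
- case_lid_hinge (a point): Middle of the lid's hinge axis, along the case's y, at the top of the +x wall (75 mm from the case's origin along x, 45.5 mm up). The lid is 8 mm thick and reaches 150 mm from here.
- case_lid_handle (a point): Middle of the lid's bar handle: a gold-coloured round bar, 11 mm thick, 100 mm long, parallel to the hinge, 35 mm above the lid's upper face (43 mm above the hinge plane) and 120 mm from the hinge axis, on two thin posts 85 mm apart.
- spool_a: Bystander: wooden thread spool standing upright, 30 mm across, 42 mm tall; origin under its centre.
- spool_b: Bystander: a second thread spool, as the first.
- tape_dispenser: Bystander: gold tape dispenser, 65 x 130 mm, 80 mm tall; origin under its centre.
- stapler: Bystander: gold stapler, 140 mm (x) x 38 mm, 56 mm tall; origin under its centre.
- hammer: Bystander: hammer with wooden handle, 260 mm long, lying along its x; origin under its middle.
- glue_jar: Bystander: glue jar, 60 mm across, 75 mm tall; origin under its centre.
- brush_cup: Bystander: empty white cup, 76 mm across, 90 mm tall; origin under its centre.
- set_square: Bystander: flat gold set square, 150 x 120 mm, 5 mm thick; origin under the long leg's middle.
Not all that is in view belongs to the job. What is shaped like the block0 but purple or red is not meant.

How it is judged:
On the way, in this order (a step that is already met when the one before it is completed fails the run):
1. every block stands flat in a bay of the press's trough, with the plate up (x of block0 in the frame of trough between -0.03 and 0.03 m and y of block0 in the frame of trough between -0.105 and 0.105 m and z of block0 in the frame of trough between -0.006 and 0.006 m and angle between each of block0, block1, block2's own z axis and vertical below 0.15 rad and x of block1 in the frame of trough between -0.03 and 0.03 m and y of block1 in the frame of trough between -0.105 and 0.105 m and z of block1 in the frame of trough between -0.006 and 0.006 m and x of block2 in the frame of trough between -0.03 and 0.03 m and y of block2 in the frame of trough between -0.105 and 0.105 m and z of block2 in the frame of trough between -0.006 and 0.006 m and value of joint press_plate above 1 rad), for 0.2 s.
2. the plate is pushed down level (within about 0.05 rad) on the blocks, all of them in the trough, and held for a second (x of block0 in the frame of trough between -0.03 and 0.03 m and y of block0 in the frame of trough between -0.105 and 0.105 m and z of block0 in the frame of trough between -0.006 and 0.006 m and angle between each of block0, block1, block2's own z axis and vertical below 0.15 rad and x of block1 in the frame of trough between -0.03 and 0.03 m and y of block1 in the frame of trough between -0.105 and 0.105 m and z of block1 in the frame of trough between -0.006 and 0.006 m and x of block2 in the frame of trough between -0.03 and 0.03 m and y of block2 in the frame of trough between -0.105 and 0.105 m and z of block2 in the frame of trough between -0.006 and 0.006 m and value of joint press_plate between -0.04 and 0.05 rad), for 1 s.
3. the plate has sprung up again (value of joint press_plate above 1 rad), for 0.2 s.
At the end, for the whole second after the job is handed in: After the pressing, every block lies flat (within 0.15 rad) and still on the floor of the case (underside within 8 mm of it), none on top of another; the lid is open beyond 1.65 rad, on its stop; the press plate is up (beyond 1.0 rad) (x of block0 in the frame of case between -0.07 and 0.07 m and y of block0 in the frame of case between -0.1 and 0.1 m and z of block0 in the frame of case between -0.003 and 0.013 m and angle between each of block0, block1, block2's own z axis and vertical below 0.15 rad and linear speed of each of block0, block1, block2 below 0.02 m/s and x of block1 in the frame of case between -0.07 and 0.07 m and y of block1 in the frame of case between -0.1 and 0.1 m and z of block1 in the frame of case between -0.003 and 0.013 m and x of block2 in the frame of case between -0.07 and 0.07 m and y of block2 in the frame of case between -0.1 and 0.1 m and z of block2 in the frame of case between -0.003 and 0.013 m and value of joint case_lid above 1.65 rad and value of joint press_plate above 1 rad); the robot touches nothing.
It fails at once if one of the other things on the worktop is shifted by more than 6 cm (distance of any of spool_a, spool_b, tape_dispenser, stapler, hammer, glue_jar, brush_cup, set_square from where it was at the start of the episode above 0.06 m).
Of block0, block1, block2 only 2 to 3 are there at a start; the rules pass over those that are not, and their reading is None.
At some moment in a run one of block0, block1, block2 may be knocked a few centimetres aside while the robot is not near it.
Once in a run the grip may slacken for a moment while it holds something.
It also fails if it takes over 210 s, if anything falls off the work surface, if the arm or the gripper's body presses on something with over 40 N, if the wrist force passes 120 N, or if a joint passes its speed limit or range.

## Working session

There is one attempt and no reset: what is moved stays moved. The work goes in short steps, Python scripts to look and compute and a shell command to move; the robot and the scene stay as the last step left them, time stands still between calls to the robot, and variables do not carry over. Pictures are saved under pics/ and viewed, at most 19 in all, crops included, and the job is handed in when it is done.

```bash
mkdir -p pics; cat > h.py <<'E'
import numpy as np,cv2
from scipy.spatial.transform import Rotation as R
from bench import r
def rays(c,uv):
    K=np.array(c["camera_matrix"]);uv=np.atleast_2d(uv).astype(float)
    d=np.c_[(uv[:,0]-K[0,2])/K[0,0],(uv[:,1]-K[1,2])/K[1,1]]
    if c.get("fish"):
        t=np.hypot(*d.T)[:,None];d=np.c_[d/np.maximum(t,1e-9)*np.sin(t),np.cos(t)]
    else:d=np.c_[d,np.ones(len(d))]
    a=np.array(c["attitude"]);Rm=R.from_quat(a).as_matrix() if a.size==4 else a
    return np.array(c["xyz"]),d@Rm.T
def onz(c,uv,z):
    o,d=rays(c,uv);return (o+d*((z-o[2])/d[:,2])[:,None])
def cam(n):
    c=dict(r.camera(n));c["fish"]=n=="wrist";return c
def proj(c,p):
    a=np.array(c["attitude"]);Rm=R.from_quat(a).as_matrix() if a.size==4 else a
    q=(np.atleast_2d(p)-np.array(c["xyz"]))@Rm;K=np.array(c["camera_matrix"])
    if c["fish"]:
        rr=np.hypot(q[:,0],q[:,1]);t=np.arctan2(rr,q[:,2]);xy=q[:,:2]/np.maximum(rr,1e-9)[:,None]*t[:,None]
    else: xy=q[:,:2]/q[:,2:]
    return xy*[K[0,0],K[1,1]]+K[:2,2]
def save(c,n,crop=None,s=1):
    im=c["img"][...,::-1]
    if crop: im=im[crop[1]:crop[3],crop[0]:crop[2]]
    cv2.imwrite("pics/"+n,cv2.resize(im,None,fx=s,fy=s))
E
python3 - <<'E'
from h import *
for n in["scene","side","wrist"]:
    c=cam(n);save(c,n+"0.png");print(n,c["xyz"],c["attitude"],c["camera_matrix"])
    for t in["block0","press","case","case_lid_handle","plate_edge"]:
        for o in r.outline_of(t,n)[:6]:print(t,o["bbox"],round(o["score"],2), onz(c,[o["bbox"][:2]],.02).round(3))
print(r.read_state())
E
```

```text
scene [ 0.88230244 -0.48518442  0.93671265] [ 0.92698446  0.2420133  -0.07920442 -0.27541976] [[421.90164142   0.         279.08357136]
 [  0.         421.90164142 209.27192768]
 [  0.           0.           1.        ]]
block0 [246.3, 233.6, 13.3, 17.7] 0.67 [[ 0.539 -0.071  0.02 ]]
block0 [272.4, 212.8, 14.1, 19.0] 0.64 [[0.565 0.015 0.02 ]]
block0 [229.4, 208.2, 16.6, 17.4] 0.57 [[ 0.46  -0.027  0.02 ]]
block0 [205.6, 192.2, 7.6, 16.2] 0.56 [[ 0.376 -0.015  0.02 ]]
block0 [199.2, 222.4, 20.5, 18.1] 0.49 [[ 0.416 -0.101  0.02 ]]
block0 [257.1, 171.3, 10.0, 12.2] 0.46 [[0.46  0.113 0.02 ]]
press [340.4, 153.7, 97.5, 117.4] 0.95 [[0.634 0.282 0.02 ]]
case [198.3, 285.3, 113.7, 115.8] 0.74 [[ 0.515 -0.243  0.02 ]]
case [297.9, 102.8, 75.0, 40.5] 0.63 [[0.431 0.406 0.02 ]]
case [306.6, 328.4, 54.3, 67.2] 0.48 [[ 0.782 -0.21   0.02 ]]
case_lid_handle [195.2, 283.8, 111.3, 107.2] 0.7 [[ 0.506 -0.243  0.02 ]]
plate_edge [362.5, 146.9, 50.0, 101.2] 0.93 [[0.679 0.335 0.02 ]]
side [0.46682617 0.71786459 0.87190847] [-0.06703239  0.92899085 -0.36271817  0.03030174] [[390.00076237   0.       
[... 1787 characters left out ...]
33221331, -0.06468135,  1.46009821,  0.02157786,
        1.34991577, -0.08848535]), 'joint_vel': array([ 7.37003771e-04,  3.87877642e-05,  1.06813265e-03,  8.14384760e-04,
       -7.36379315e-04, -6.23299110e-04, -6.27202362e-04]), 'joint_torque': array([-6.78060333e-04, -6.23034739e+01,  2.41667905e-02, -3.90127552e+01,
       -6.09850790e-02,  3.15030583e-02,  3.17479964e-05]), 'ee_pos': array([6.25015571e-01, 9.16657410e-06, 2.33568012e-01]), 'eef_rot': array([7.07111089e-01, 7.07102472e-01, 3.20163185e-05, 8.57125397e-06]), 'ft_force': array([-0.10241869,  0.28388787,  0.65747395]), 'torque': array([-0.00026204,  0.03547822, -0.00776851]), 'grip_force': 0.0, 'width': 0.08716604995990608}
```

View pics/scene0.png

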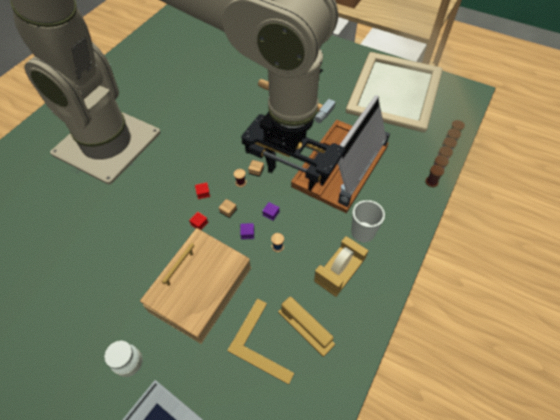

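View pics/side0.png

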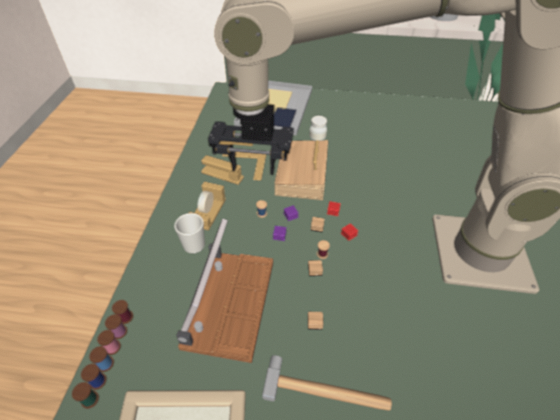

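View pics/wrist0.png

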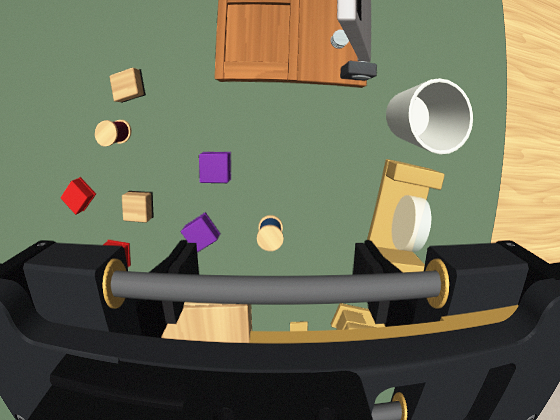

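```bash
cat >> h.py <<'E'
from scipy.optimize import minimize
def box(x,y,a,lx,ly,z0,z1,ox=0,oy=0):
    P=np.array([[ox+sx*lx/2,oy+sy*ly/2,z] for sx in(-1,1) for sy in(-1,1) for z in(z0,z1)])
    c,s=np.cos(a),np.sin(a);return np.c_[x+c*P[:,0]-s*P[:,1],y+s*P[:,0]+c*P[:,1],P[:,2]]
def fit(c,mask,f,x0,st):
    m=cv2.resize(mask.astype(np.uint8)*255,None,fx=4,fy=4,interpolation=cv2.INTER_LINEAR)>127
    def cost(p):
        q=proj(c,f(p));h=cv2.convexHull(((q+.5)*4-.5).astype(np.float32)*16).astype(np.int32)
        k=np.zeros(m.shape,np.uint8);cv2.fillConvexPoly(k,h,1,shift=4);k=k>0
        return 1-(k&m).sum()/max((k|m).sum(),1)
    best=None
    for a in np.linspace(0,1,4,endpoint=False)*st[3]:
        s=np.array([[0,0,0],[st[0],0,0],[0,st[1],0],[0,0,st[2]]])
        o=minimize(cost,np.array(x0)+[0,0,a],method="Nelder-Mead",options=dict(initial_simplex=np.array(x0)+[0,0,a]+s,maxiter=150))
        if best is None or o.fun<best.fun:best=o
    return best.x.round(4),round(best.fun,3)
def blocks(n,z=0,names=("block0",)):
    c=cam(n);out=[]
    for o in r.outline_of("block0",n):
        m=np.array(o["mask"]);
        if m.sum()<15:continue
        px=c["img"][m].astype(float);hsv=cv2.cvtColor(np.uint8([[np.median(px,0)]]),cv2.COLOR_RGB2HSV)[0,0]
        p=onz(c,[o["bbox"][:2]],z+.012)[0]
        out.append((fit(c,m,lambda q:box(*q,.034,.034,z,z+.024),[p[0],p[1],0],(.006,.006,.15,np.pi/2)),hsv,round(o["score"],2)))
    return c,out
E
python3 - <<'E'
from h import *
for n in["wrist","side","scene"]:
    c,o=blocks(n)
    for k in o:print(n,*k)
for n in["scene","side"]:
    c=cam(n);o=r.outline_of("case",n)[0]
    print(n,fit(c,np.array(o["mask"]),lambda q:box(*q,.155,.21,0,.0535),[.51,-.24,0],(.02,.02,.2,.01)))
    if n=="side": save(c,"s1.png",(170,210,300,370),4.5 if 0 else 3.6);
    else: save(c,"c1.png",(130,100,410,340),2.4)
E
```

```text
wrist (array([0.5539, 0.0214, 1.5998]), np.float64(0.057)) [140 166 178] 0.97
wrist (array([ 0.3579, -0.0114,  0.747 ]), np.float64(0.064)) [  0 212 231] 0.8
wrist (array([ 0.5311, -0.0595,  0.6074]), np.float64(0.071)) [140 169 175] 0.79
wrist (array([0.4459, 0.1249, 0.1654]), np.float64(0.056)) [ 18 110 231] 0.6
wrist (array([ 0.4065, -0.0886,  0.5779]), np.float64(0.869)) [  0 215 179] 0.46
side (array([0.4444, 0.1234, 1.7152]), np.float64(0.065)) [ 15 100 192] 0.69
side (array([ 0.4485, -0.0257, -0.0532]), np.float64(0.113)) [ 16  99 193] 0.68
side (array([ 0.4042, -0.1006,  1.4918]), np.float64(0.341)) [  0 184 197] 0.61
side (array([ 0.3574, -0.0128,  1.0347]), np.float64(0.147)) [  0 181 189] 0.6
side (array([0.434 , 0.2733, 0.0871]), np.float64(0.09)) [ 15 102 198] 0.59
side (array([ 0.5528,  0.0198, -0.0447]), np.float64(0.085)) [141 134 141] 0.49
side (array([ 0.5303, -0.0607,  0.5718]), np.float64(0.064)) [141 129 136] 0.45
scene (array([ 0.5345, -0.0593,  0.5648]), np.float64(0.105)) [139 164 145] 0.74
scene (array([0.5563, 0.0229, 0.0689]), np.float64(0.103)) [140 152 138] 0.7
scene (array([0.449 , 0.1266, 0.3949]), np.float64(0.155)) [ 17 119 186] 0.69
scene (array([ 0.4096, -0.0954,  1.2942]), np.float64(0.141)) [  1 213 184] 0.67
scene (array([ 0.454, -0.025, -0.043]), np.float64(0.054)) [ 17 110 165] 0.51
scene (array([ 0.3614, -0.0097,  0.7376]), np.float64(0.076)) [  1 207 170] 0.46
scene (array([ 0.5147, -0.2417,  0.0046]), np.float64(0.023))
side (array([ 0.5169, -0.2483,  0.0268]), np.float64(0.126))
```

View pics/s1.png

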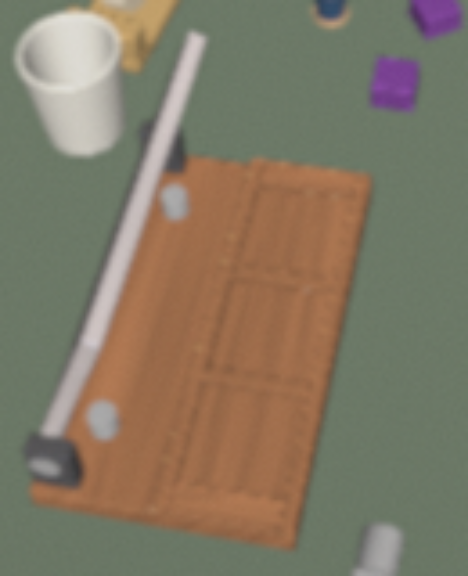

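View pics/c1.png

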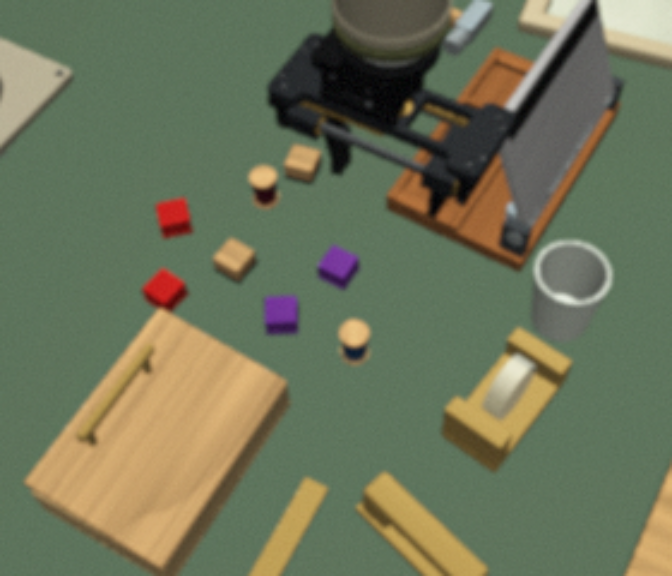

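The press lies right of centre in the side view, with its bays towards the robot and its plate up. The case is shut, with its handle on the robot side. The three plain wooden blocks are at about (0.446, 0.124), (0.452, -0.026) and (0.434, 0.273).

```bash
python3 -m pendant '[[0.0208,-0.03,0,0],[0.0208,-0.03,0,0],[0.0208,-0.03,0,0],[0.0208,-0.03,0,0],[0.0208,-0.03,0,0],[0.0208,-0.0295,0,0],[0,0,0,0],[0,0,0,0]]' 1
cat > look.py <<'E'
from h import *
E
python3 - <<'E'
from h import *
c=cam("side")
uv=np.array([[370,175],[295,547],[32,500]])/3.6+[170,210]
for z in(.02,.028):print(onz(c,uv,z).round(4))
c,o=blocks("wrist")
for k in o:print(*k)
save(c,"w1.png")
E
```

```text
time: 2.07
ee_pos: [0.4446, 0.126, 0.2342]
eef_rot: [0.706, 0.708, 0.001, 0.001]
ft_force: [-0.1, 0.1, -0.3]
width: 0.087
grip_force: 0.0
[[0.5581 0.1166 0.02  ]
 [0.5636 0.3955 0.02  ]
 [0.7308 0.3902 0.02  ]]
[[0.5572 0.1222 0.028 ]
 [0.5627 0.3985 0.028 ]
 [0.7284 0.3932 0.028 ]]
(array([ 0.4046, -0.0927,  1.3863]), np.float64(0.482)) [  1 202 189] 0.79
(array([0.4342, 0.2743, 0.0912]), np.float64(0.064)) [ 19 103 239] 0.77
(array([ 0.5301, -0.0591,  0.534 ]), np.float64(0.136)) [140 169 181] 0.77
(array([0.4449, 0.1254, 0.1914]), np.float64(0.052)) [ 19 104 238] 0.67
(array([ 0.3521, -0.0048,  1.0788]), np.float64(0.933)) [  0 215 164] 0.52
(array([0.5396, 0.0224, 0.4933]), np.float64(0.694)) [144 148 119] 0.5
(array([ 0.4478, -0.0555,  1.5706]), np.float64(0.766)) [ 20  98 246] 0.47
```

View pics/w1.png

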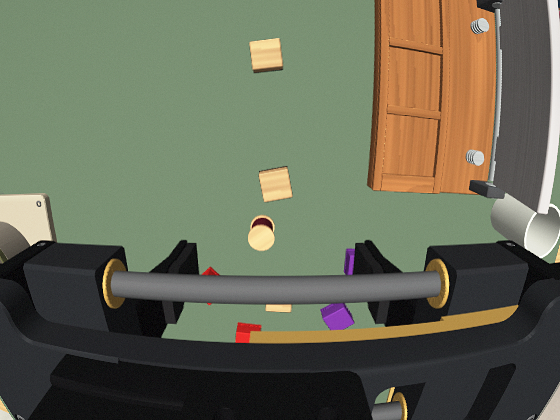

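```bash
python3 - <<'E'
from h import *
c=cam("wrist")
print(onz(c,[[388,45],[441,51],[387,107],[440,114],[383,178],[436,182]],.028).round(4))
print(onz(c,[[369,189],[379,10]],.02).round(4))
E
python3 -m pendant '[[0,0,0.03,-0.09],[0,0,0.035,-0.09],[0,0,0.035,0],[0,0,0.035,0],[0,0,0.035,0],[0,0,0.03,0],[0,0,0.013,0],[0,0,0,0]]' 1
python3 -m pendant '[[0,0,0,0],[0,0,0,0],[0,0,0,0],[0,0,0,0],[0,0,0,0],[0,0,0,0]]' 0 15
```

```text
[[0.5716 0.2893 0.028 ]
 [0.6402 0.2914 0.028 ]
 [0.5703 0.2169 0.028 ]
 [0.639  0.2144 0.028 ]
 [0.5692 0.1354 0.028 ]
 [0.6398 0.1322 0.028 ]]
[[0.5553 0.1205 0.02  ]
 [0.5649 0.3343 0.02  ]]
time: 2.93
ee_pos: [0.4437, 0.1234, 0.0171]
eef_rot: [0.641, 0.767, -0.003, -0.002]
ft_force: [-0.1, -0.3, 0.2]
width: 0.0873
grip_force: 0.0
time: 3.43
ee_pos: [0.4459, 0.1249, 0.0212]
eef_rot: [0.641, 0.768, 0.0, 0.0]
ft_force: [-0.7, -0.5, -0.2]
width: 0.0548
grip_force: 0.0
```

```bash
python3 -m pendant '[[0,0,0,0],[0,0,0,0],[0,0,0,0],[0,0,0,0],[0,0,0,0],[0,0,0,0]]' 0 15
python3 -m pendant '[[0,0,-0.03,0],[0,0,-0.035,0],[0,0,-0.035,0],[0,0,-0.03,0],[0,0,0,0]]'
```

```text
time: 3.93
ee_pos: [0.4455, 0.1248, 0.0206]
eef_rot: [0.641, 0.768, 0.0, 0.0]
ft_force: [-0.7, -0.3, 0.7]
width: 0.0336
grip_force: 15.0
time: 4.35
ee_pos: [0.4484, 0.1259, 0.1564]
eef_rot: [0.641, 0.768, 0.004, 0.002]
ft_force: [1.0, -0.9, 0.9]
width: 0.0339
grip_force: 15.0
```

```bash
python3 -m pendant '[[0,0,0,-0.1246],[0,0,0,-0.1246],[0,0,0,-0.1246],[0,0,0,-0.1246],[0,0,0,-0.1246],[0,0,0,-0.1246]]'
python3 -m pendant '[[0,0,0,-0.1246],[0,0,0,-0.1246],[0,0,0,-0.1246],[0,0,0,-0.1246],[0,0,0,-0.1246],[0,0,0,0]]'
python3 -m pendant '[[-0.026,0.0083,0,0],[-0.026,0.0083,0,0],[-0.026,0.0083,0,0],[-0.026,0.0083,0,0],[-0.026,0.0083,0,0],[-0.027,0.0085,0,0],[0,0,0,0],[0,0,0,0]]'
python3 - <<'E'
from h import *
s=r.read_state();print(R.from_quat(s["eef_rot"]).as_matrix().round(3))
c=cam("wrist");save(c,"w2.png")
E
```

```text
time: 4.85
ee_pos: [0.4453, 0.1247, 0.15]
eef_rot: [0.313, 0.95, -0.0, -0.0]
ft_force: [0.6, -0.7, -0.9]
width: 0.0342
grip_force: 15.0
time: 5.35
ee_pos: [0.4453, 0.1247, 0.15]
eef_rot: [0.007, 1.0, -0.0, -0.0]
ft_force: [-0.4, -0.8, -0.4]
width: 0.0344
grip_force: 15.0
time: 6.02
ee_pos: [0.6038, 0.1719, 0.1492]
eef_rot: [0.012, 1.0, -0.0, -0.001]
ft_force: [-1.2, -0.1, 0.2]
width: 0.0338
grip_force: 15.0
[[-1.     0.024 -0.002]
 [ 0.024  1.    -0.   ]
 [ 0.002 -0.    -1.   ]]
```

View pics/w2.png

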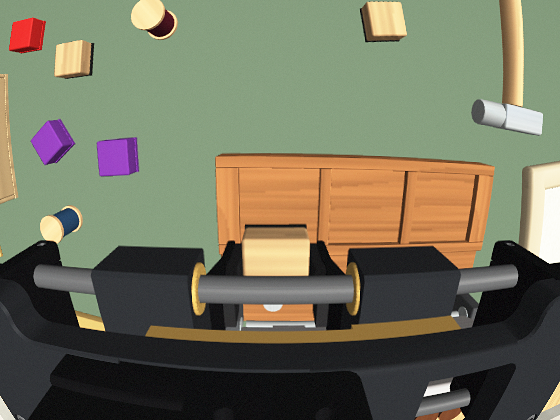

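The block is held over the low-y bay. The near lip runs along row 160, the ribs are at columns 325 and 408, and the side lips are at about 239 and 474.

```bash
python3 - <<'E'
from h import *
c=cam("wrist")
print(onz(c,[[217,157],[494,165],[240,168],[322,170],[330,170],[403,172],[411,172],[475,175]],.028).round(4))
E
```

```text
[[0.5574 0.1236 0.028 ]
 [0.5639 0.3894 0.028 ]
 [0.5675 0.1428 0.028 ]
 [0.5707 0.2123 0.028 ]
 [0.5708 0.2192 0.028 ]
 [0.5726 0.2862 0.028 ]
 [0.5725 0.2941 0.028 ]
 [0.5744 0.3658 0.028 ]]
```

```bash
python3 -m pendant '[[0,0.0025,0.02,0],[0,0,0.03,0],[0,0,0.03,0],[0,0,0.02,0],[0,0,0.006,0],[0,0,0.001,0],[0,0,0,0]]'
python3 -m pendant '[[0,0,0,0],[0,0,0,0],[0,0,0,0],[0,0,0,0]]' 0.6
python3 -m pendant '[[0,0,-0.02,0],[0,0,-0.03,0],[0,0,-0.03,0],[0,0,-0.03,0],[0,0,0,0]]' 0.6
```

```text
time: 6.7
ee_pos: [0.6038, 0.1742, 0.0447]
eef_rot: [0.01, 1.0, 0.0, 0.001]
ft_force: [0.8, -0.2, 0.5]
width: 0.0336
grip_force: 15.0
time: 7.03
ee_pos: [0.604, 0.1743, 0.0445]
eef_rot: [0.01, 1.0, 0.0, 0.001]
ft_force: [-0.3, 0.8, 0.4]
width: 0.0496
grip_force: 0.0
time: 7.45
ee_pos: [0.6065, 0.1752, 0.1608]
eef_rot: [0.01, 1.0, 0.002, 0.005]
ft_force: [0.1, -0.2, 0.2]
width: 0.052
grip_force: 0.0
```

```bash
python3 -m pendant '[[0.0246,0.0138,0,0],[0.0246,0.0138,0,0],[0.0246,0.0138,0,0],[0.0246,0.0138,0,0],[0.0246,0.0138,0,0],[0.0246,0.0138,0,0],[0.0246,0.0138,0,0],[0,0,0,-0.11]]' 1
python3 -m pendant '[[0,0,0,0],[0,0,0,0]]'
python3 - <<'E'
from h import *
c,o=blocks("wrist")
for k in o:print(*k)
c,o=blocks("scene")
for k in o:print("s",*k)
c,o=blocks("side")
for k in o:print("d",*k)
E
```

```text
time: 8.12
ee_pos: [0.4288, 0.278, 0.154]
eef_rot: [-0.046, 0.999, 0.001, -0.0]
ft_force: [-0.1, 1.3, -0.7]
width: 0.0861
grip_force: 0.0
time: 8.28
ee_pos: [0.4338, 0.2739, 0.1539]
eef_rot: [-0.044, 0.999, 0.0, 0.001]
ft_force: [-0.4, -0.4, 0.2]
width: 0.0865
grip_force: 0.0
(array([ 0.4486, -0.0254,  1.6176]), np.float64(0.119)) [ 17 112 230] 0.92
(array([ 0.5203, -0.0675,  0.4869]), np.float64(0.327)) [140 169 160] 0.91
(array([ 0.3573, -0.0104,  0.7835]), np.float64(0.081)) [  0 212 236] 0.87
(array([0.6151, 0.1697, 1.2473]), np.float64(0.728)) [ 16 124 134] 0.75
(array([0.3654, 0.4312, 0.7298]), np.float64(0.807)) [ 16 111 197] 0.74
(array([0.4338, 0.2743, 1.6834]), np.float64(0.037)) [ 19 103 240] 0.57
s (array([ 0.4538, -0.0259,  1.4356]), np.float64(0.093)) [ 17 119 176] 0.76
s (array([ 0.3614, -0.0102,  0.7638]), np.float64(0.127)) [  0 213 180] 0.75
s (array([ 0.4091, -0.0963, -0.1529]), np.float64(0.086)) [  0 210 171] 0.7
s (array([ 0.819 , -0.2121,  1.1928]), np.float64(0.764)) [ 21 139 181] 0.7
s (array([0.4374, 0.2755, 0.1741]), np.float64(0.121)) [ 17 124 160] 0.65
s (array([0.556 , 0.0213, 0.013 ]), np.float64(0.065)) [140 139 121] 0.65
s (array([0.6006, 0.191 , 1.452 ]), np.float64(0.061)) [ 17 126 170] 0.49
s (array([ 0.5354, -0.0586,  0.5629]), np.float64(0.07)) [138 157 135] 0.46
d (array([0.6066, 0.1592, 1.5977]), np.float64(0.089)) [ 15 100 193] 0.66
d (array([ 0.4331,  0.2755, -0.0106]), np.float64(0.156)) [ 15 101 194] 0.59
d (array([ 0.5528,  0.0198, -0.0441]), np.float64(0.107)) [141 137 140] 0.58
d (array([ 0.5295, -0.062 ,  0.5742]), np.float64(0.078)) [141 132 135] 0.49
d (array([ 0.4841, -0.5418,  1.4224]), np.float64(0.326)) [ 24  16 218] 0.42
```

```bash
python3 -m pendant '[[0,0,0.03,-0.02],[0,0,0.035,0],[0,0,0.035,0],[0,0,0.027,0],[0,0,0.006,0],[0,0,0,0]]' 1
python3 -m pendant '[[0,0,0,0],[0,0,0,0],[0,0,0,0],[0,0,0,0],[0,0,0,0],[0,0,0,0],[0,0,0,0],[0,0,0,0]]' 0 15
python3 -m pendant '[[0,0,0,0],[0,0,0,0],[0,0,0,0]]' 0 15
python3 -m pendant '[[0,0,-0.03,0],[0,0,-0.035,0],[0,0,-0.035,0],[0,0,-0.03,0.13],[0,0,0,0],[0,0,0,0]]'
```

```text
time: 9.08
ee_pos: [0.4324, 0.2734, 0.0191]
eef_rot: [-0.055, 0.999, -0.001, -0.002]
ft_force: [0.4, -0.7, 0.3]
width: 0.0869
grip_force: 0.0
time: 9.75
ee_pos: [0.4334, 0.2742, 0.0207]
eef_rot: [-0.055, 0.998, 0.0, 0.0]
ft_force: [-0.4, -1.2, 0.6]
width: 0.0412
grip_force: 0.0
time: 10.0
ee_pos: [0.4333, 0.2742, 0.0206]
eef_rot: [-0.055, 0.998, -0.0, 0.0]
ft_force: [0.3, -0.4, -0.0]
width: 0.034
grip_force: 15.0
time: 10.5
ee_pos: [0.4342, 0.2747, 0.1522]
eef_rot: [0.008, 1.0, 0.001, 0.002]
ft_force: [-0.3, 0.6, -0.7]
width: 0.0336
grip_force: 15.0
```

```bash
python3 -m pendant '[[-0.0246,0.0091,0,0],[-0.0246,0.0091,0,0],[-0.0246,0.0091,0,0],[-0.0246,0.0091,0,0],[-0.0246,0.0091,0,0],[-0.0246,0.0091,0,0],[-0.0246,0.0091,0,0],[0,0,0,0]]'
python3 -m pendant '[[0,0,0.02,0],[0,0,0.03,0],[0,0,0.03,0],[0,0,0.02,0],[0,0,0.007,0],[0,0,0.002,0],[0,0,0,0]]'
```

```text
time: 11.17
ee_pos: [0.609, 0.335, 0.1471]
eef_rot: [0.008, 1.0, -0.001, -0.001]
ft_force: [-0.2, -1.0, -0.8]
width: 0.0338
grip_force: 15.0
time: 11.75
ee_pos: [0.6057, 0.3349, 0.0403]
eef_rot: [0.007, 1.0, -0.0, -0.001]
ft_force: [-0.2, 0.5, -1.0]
width: 0.0339
grip_force: 15.0
```

```bash
python3 -m pendant '[[0,0,0,0],[0,0,0,0],[0,0,0,0],[0,0,0,0]]' 0.6
python3 -m pendant '[[0,0,-0.02,0],[0,0,-0.03,0],[0,0,-0.03,0],[0,0,-0.03,0],[0,0,0,0]]' 0.6
python3 -m pendant '[[0.0125,-0.03025,0,0],[0.0125,-0.03025,0,0],[0.0125,-0.03025,0,0],[0.0125,-0.03025,0,0],[0.0125,-0.03025,0,0],[0.0125,-0.03025,0,0],[0.0125,-0.03025,0,0],[0.0125,-0.03025,0,0]]' 1
python3 -m pendant '[[0.0125,-0.03025,0,0],[0.0125,-0.03025,0,0],[0.0125,-0.03025,0,0],[0.0125,-0.03025,0,0],[0,0,0,0],[0,0,0,0]]' 1
python3 - <<'E'
from h import *
for n,z in(("wrist",0),("side",0),("side",.02)):
    c,o=blocks(n,z)
    for k in o:
        if k[1][0]>10 and k[1][0]<30: print(n,z,*k)
save(c,"d2.png",(170,210,350,360),4)
E
```

```text
time: 12.08
ee_pos: [0.6067, 0.3354, 0.042]
eef_rot: [0.008, 1.0, 0.0, 0.0]
ft_force: [0.9, 0.1, -0.2]
width: 0.0495
grip_force: 0.0
time: 12.5
ee_pos: [0.609, 0.337, 0.1593]
eef_rot: [0.008, 1.0, 0.003, 0.004]
ft_force: [1.2, 0.7, 1.1]
width: 0.0521
grip_force: 0.0
time: 13.17
ee_pos: [0.5021, 0.0934, 0.1518]
eef_rot: [0.008, 1.0, 0.0, 0.0]
ft_force: [-0.3, -1.4, 0.3]
width: 0.0859
grip_force: 0.0
time: 13.67
ee_pos: [0.4507, -0.0269, 0.152]
eef_rot: [0.009, 1.0, -0.0, 0.001]
ft_force: [0.5, 0.8, -0.2]
width: 0.0867
grip_force: 0.0
wrist 0 (array([ 0.4493, -0.0263,  1.5226]), np.float64(0.05)) [ 19 104 238] 0.82
side 0 (array([0.6121, 0.3407, 1.562 ]), np.float64(0.111)) [ 15 100 196] 0.82
side 0 (array([0.6066, 0.1605, 1.6004]), np.float64(0.086)) [ 15 101 196] 0.72
side 0 (array([ 0.4486, -0.027 , -0.0957]), np.float64(0.072)) [ 15  95 187] 0.47
side 0.02 (array([0.6096, 0.3503, 0.1338]), np.float64(0.132)) [ 15 101 197] 0.66
side 0.02 (array([ 0.602 ,  0.1741, -0.0262]), np.float64(0.07)) [ 15 101 195] 0.62
```

View pics/d2.png

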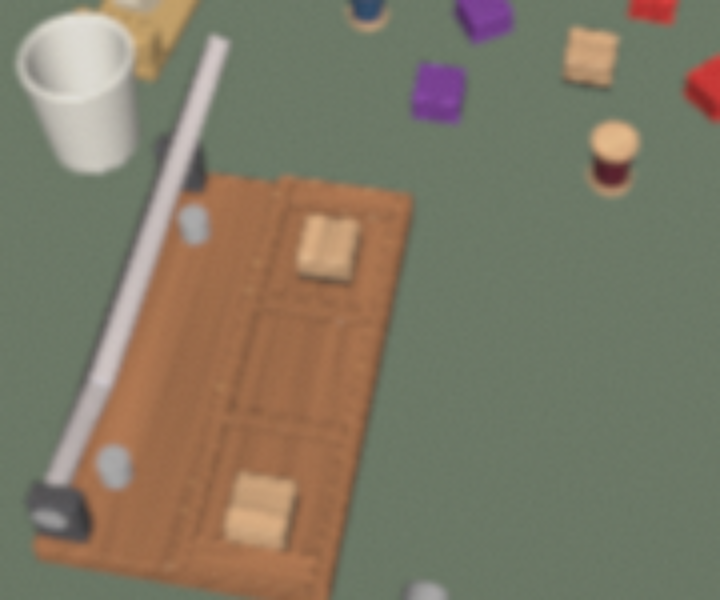

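Block A stands centred in the low-y bay and block C in the high-y bay, close to its outer lip. I'll recheck C when I'm near it. Picking B now.

```bash
python3 -m pendant '[[0.001,0.001,0.03,0.03],[0,0,0.035,0],[0,0,0.035,0],[0,0,0.025,0],[0,0,0.006,0],[0,0,0,0]]' 1
python3 -m pendant '[[0,0,0,0],[0,0,0,0],[0,0,0,0],[0,0,0,0],[0,0,0,0],[0,0,0,0],[0,0,0,0],[0,0,0,0]]' 0 15
python3 -m pendant '[[0,0,0,0],[0,0,0,0],[0,0,0,0],[0,0,0,0]]' 0 15
python3 -m pendant '[[0,0,-0.03,0],[0,0,-0.035,0],[0,0,-0.035,0],[0,0,-0.03,-0.03],[0,0,0,0],[0,0,0,0]]'
```

```text
time: 14.47
ee_pos: [0.4489, -0.0239, 0.0192]
eef_rot: [0.022, 1.0, 0.0, -0.002]
ft_force: [0.4, 0.6, 0.2]
width: 0.0869
grip_force: 0.0
time: 15.13
ee_pos: [0.4501, -0.0244, 0.0207]
eef_rot: [0.023, 1.0, 0.0, 0.0]
ft_force: [-0.6, -1.2, -0.2]
width: 0.042
grip_force: 0.0
time: 15.47
ee_pos: [0.45, -0.0244, 0.0206]
eef_rot: [0.023, 1.0, -0.0, 0.0]
ft_force: [0.1, -0.5, 0.8]
width: 0.0338
grip_force: 15.0
time: 15.97
ee_pos: [0.451, -0.0244, 0.1519]
eef_rot: [0.008, 1.0, -0.0, 0.002]
ft_force: [-0.3, -0.3, -0.1]
width: 0.0337
grip_force: 15.0
```

```bash
python3 -m pendant '[[-0.0149,0.0282,0,0],[-0.0149,0.0282,0,0],[-0.0149,0.0282,0,0],[-0.0149,0.0282,0,0],[-0.0149,0.0282,0,0],[-0.0149,0.0282,0,0],[-0.0149,0.0282,0,0],[-0.0149,0.0282,0,0]]'
python3 -m pendant '[[-0.0149,0.0282,0,0],[-0.0149,0.0282,0,0],[0,0,0,0],[0,0,0,0]]'
python3 - <<'E'
from h import *
c,o=blocks("wrist",.02)
for k in o: print(*k)
save(c,"w3.png")
E
```

```text
time: 16.63
ee_pos: [0.5723, 0.2005, 0.1483]
eef_rot: [0.008, 1.0, -0.0, -0.001]
ft_force: [1.0, -0.5, -0.1]
width: 0.034
grip_force: 15.0
time: 16.97
ee_pos: [0.6022, 0.2571, 0.1476]
eef_rot: [0.006, 1.0, -0.0, -0.002]
ft_force: [0.2, -1.8, -0.6]
width: 0.0335
grip_force: 15.0
(array([0.6023, 0.175 , 1.6008]), np.float64(0.083)) [ 20 100 243] 0.96
(array([0.6087, 0.3522, 1.5379]), np.float64(0.052)) [ 20 100 242] 0.93
(array([ 0.5299, -0.0403,  0.55  ]), np.float64(0.074)) [140 169 139] 0.79
(array([0.5521, 0.0368, 0.0412]), np.float64(0.205)) [140 167 191] 0.77
(array([0.3662, 0.0085, 0.718 ]), np.float64(0.041)) [  0 208 130] 0.55
```

View pics/w3.png

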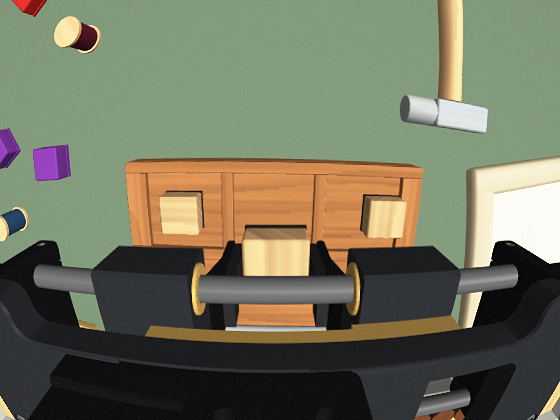

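Block C has moved to y≈0.352, still flat but close to the outer lip. I'll place B, then recentre C.

```bash
python3 -m pendant '[[-0.002,-0.002,0.02,0],[0,0,0.03,0],[0,0,0.03,0],[0,0,0.02,0],[0,0,0.006,0],[0,0,0.002,0],[0,0,0,0],[0,0,0,0]]'
python3 -m pendant '[[0,0,0,0],[0,0,0,0],[0,0,0,0],[0,0,0,0]]' 0.6
python3 -m pendant '[[0,0,-0.02,0],[0,0,-0.03,0],[0,0,-0.03,0],[0,0,0,0]]' 0.7
python3 -m pendant '[[0,0.03,0,0],[0,0.03,0,0],[0,0.03,0,0],[0,0,0,0],[0,0,0,0]]' 0.75
python3 -m pendant '[[0,0,0,0],[0,0,0,0]]'
```

```text
time: 17.73
ee_pos: [0.6061, 0.2532, 0.044]
eef_rot: [0.008, 1.0, 0.0, 0.001]
ft_force: [-0.0, 0.1, 0.2]
width: 0.034
grip_force: 15.0
time: 18.07
ee_pos: [0.6055, 0.2534, 0.0431]
eef_rot: [0.008, 1.0, 0.0, 0.0]
ft_force: [-0.1, 0.3, -0.1]
width: 0.0495
grip_force: 0.0
time: 18.4
ee_pos: [0.6081, 0.2548, 0.1295]
eef_rot: [0.008, 1.0, 0.002, 0.004]
ft_force: [0.4, 0.7, 1.0]
width: 0.0599
grip_force: 0.0
time: 18.82
ee_pos: [0.6055, 0.3459, 0.1222]
eef_rot: [0.006, 1.0, 0.001, -0.0]
ft_force: [-0.2, 0.2, -0.2]
width: 0.0651
grip_force: 0.0
time: 18.98
ee_pos: [0.6072, 0.3419, 0.1225]
eef_rot: [0.008, 1.0, -0.0, 0.0]
ft_force: [0.5, 0.1, 0.1]
width: 0.0649
grip_force: 0.0
```

```bash
python3 -m pendant '[[0,0,0.03,0],[0,0,0.03,0],[0,0,0.015,0],[0,0,0.005,0],[0,0,0,0]]'
python3 -m pendant '[[0,0,0,0],[0,0,0,0],[0,0,0,0],[0,0,0,0],[0,0,0,0],[0,0,0,0],[0,0,0,0],[0,0,0,0]]' 0.36 4
python3 -m pendant '[[0,-0.006,0,0],[0,0,0,0],[0,0,0,0],[0,0,0,0]]' 0.6
python3 -m pendant '[[0,0,-0.02,0],[0,0,-0.03,0],[0,0,-0.03,0],[0,0,-0.03,0],[0,0,0,0]]' 0.6
python3 - <<'E'
from h import *
c,o=blocks("wrist",.02)
for k in o: print(*k)
c,o=blocks("side",.02)
for k in o: print(*k)
E
```

```text
time: 19.4
ee_pos: [0.6064, 0.342, 0.0418]
eef_rot: [0.008, 1.0, -0.001, -0.001]
ft_force: [-0.0, 0.0, 0.1]
width: 0.065
grip_force: 0.0
time: 20.07
ee_pos: [0.6067, 0.3434, 0.0429]
eef_rot: [0.008, 1.0, 0.0, 0.0]
ft_force: [-0.6, 0.1, 1.4]
width: 0.0341
grip_force: 4.0
time: 20.4
ee_pos: [0.6066, 0.3369, 0.0425]
eef_rot: [0.008, 1.0, -0.0, -0.0]
ft_force: [-0.2, -0.2, 0.9]
width: 0.0495
grip_force: 0.0
time: 20.82
ee_pos: [0.6089, 0.339, 0.1599]
eef_rot: [0.008, 1.0, 0.003, 0.004]
ft_force: [0.6, 0.5, 0.2]
width: 0.0519
grip_force: 0.0
(array([ 0.6044,  0.2539, -0.011 ]), np.float64(0.059)) [ 17 111 230] 0.89
(array([0.6025, 0.1761, 1.6684]), np.float64(0.113)) [ 17 112 229] 0.88
(array([0.5511, 0.0407, 0.0038]), np.float64(0.097)) [139 164 129] 0.74
(array([0.6084, 0.3387, 1.5529]), np.float64(0.07)) [ 18 109 232] 0.58
(array([0.3694, 0.0102, 0.7558]), np.float64(0.054)) [  0 210 113] 0.43
(array([0.3588, 0.0055, 0.8833]), np.float64(0.123)) [  0 179 179] 0.78
(array([ 0.5282, -0.0441,  0.5196]), np.float64(0.091)) [140 131 134] 0.7
(array([0.6075, 0.338 , 0.0845]), np.float64(0.504)) [ 15 100 181] 0.66
(array([0.5508, 0.0356, 1.5547]), np.float64(0.111)) [141 135 138] 0.65
(array([0.5927, 0.2492, 1.8255]), np.float64(0.553)) [ 15 101 179] 0.5
(array([ 0.4058, -0.0794, -0.1776]), np.float64(0.085)) [  0 174 177] 0.49
(array([0.5911, 0.173 , 0.2423]), np.float64(0.691)) [ 15  99 157] 0.39
```

```bash
python3 -m pendant '[[0,0,-0.025,0],[0,0,-0.03,0],[0,0,-0.03,0],[0,0,-0.015,0],[0,0,0,0]]' 0 10
python3 -m pendant '[[-0.0225,-0.0133,0,0],[-0.0225,-0.0133,0,0],[-0.0225,-0.0133,0,0],[-0.0225,-0.0133,0,0],[-0.0225,-0.0133,0,0],[-0.0225,-0.0133,0,0],[0,0,0,0],[0,0,0,0]]'
python3 -m pendant '[[0,0,0.02,0],[0,0,0.025,0],[0,0,0.02,0],[0,0,0.005,0],[0,0,0,0],[0,0,0,0]]'
python3 - <<'E'
from h import *
s=r.read_state();print(s["ee_pos"],s["joint_positions"].round(2),s["ft_force"])
for n in("side","scene"):
    c=cam(n);print(proj(c,[s["ee_pos"]-[0,0,.011],[.681,.2545,.174]]).round(1))
    if n=="scene": save(c,"p1.png",(250,40,450,190),4)
E
```

```text
time: 21.43
ee_pos: [0.6074, 0.338, 0.2557]
eef_rot: [0.008, 1.0, 0.001, 0.002]
ft_force: [-0.4, -0.2, 0.3]
width: 0.027
grip_force: 0.0
time: 22.1
ee_pos: [0.7408, 0.2537, 0.2489]
eef_rot: [0.009, 1.0, -0.001, -0.002]
ft_force: [-0.5, 1.6, -0.4]
width: 0.0007
grip_force: 0.0
time: 22.6
ee_pos: [0.7399, 0.2561, 0.1832]
eef_rot: [0.007, 1.0, 0.0, 0.0]
ft_force: [-0.6, 0.5, 0.8]
width: 0.0005
grip_force: 0.0
[0.73994347 0.25608813 0.18318181] [-0.27  0.73 -0.23  0.98  0.16  1.44  1.09] [-0.56766461  0.53366207  0.75144453]
[[180.9 260. ]
 [207.2 262.1]]
[[382.2 135.5]
 [359.7 126.9]]
```

View pics/p1.png

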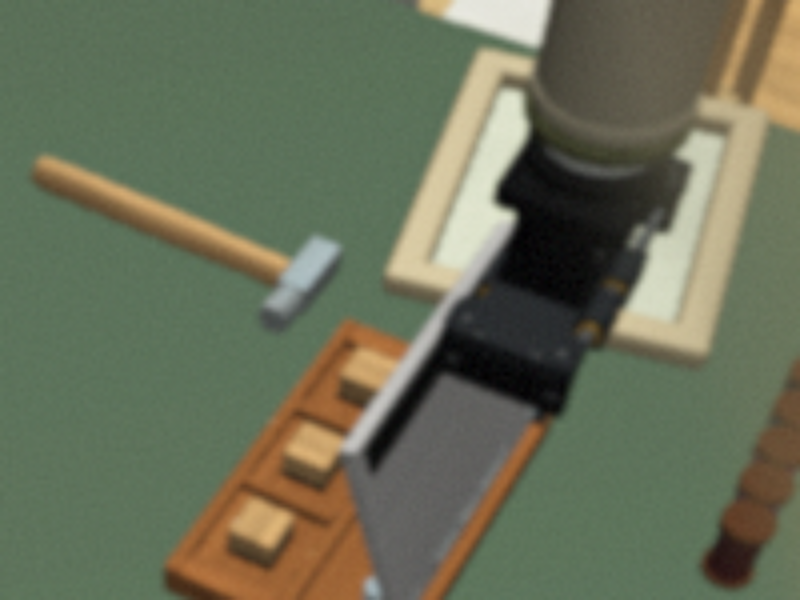

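```bash
python3 -m pendant '[[0.025,0,-0.001,0],[0.025,0,-0.001,0],[0.0142,0,0.0053,0],[0.0142,0,0.0053,0],[0.0119,0,0.0073,0],[0.0119,0,0.0073,0],[0,0,0,0]]'
python3 -m pendant '[[0.0103,0,0.0094,0],[0.0103,0,0.0094,0],[0.0083,0,0.0111,0],[0.0083,0,0.0111,0],[0.0061,0,0.0124,0],[0.0061,0,0.0124,0],[0,0,0,0]]'
python3 - <<'E'
from h import *
c=cam("side");save(c,"p2.png",(170,210,350,360),4)
E
```

```text
time: 23.28
ee_pos: [0.6381, 0.2576, 0.1612]
eef_rot: [0.007, 1.0, 0.001, 0.002]
ft_force: [4.1, 0.4, 3.9]
width: 0.0004
grip_force: 2.6
time: 23.87
ee_pos: [0.5902, 0.2583, 0.0945]
eef_rot: [0.008, 1.0, 0.001, 0.002]
ft_force: [5.3, 1.0, 6.0]
width: 0.0004
grip_force: 3.3
```

View pics/p2.png

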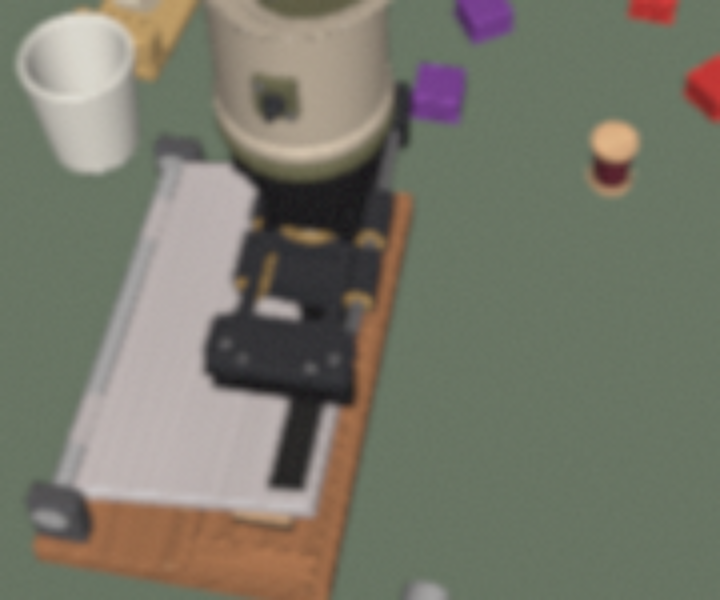

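The plate is following; it's almost level over the blocks, with the fingertips on the black strip. I'll continue down, watching the force.

```bash
python3 -m pendant '[[0.0025,0,0.009,0],[0.0025,0,0.009,0],[0.001,0,0.004,0],[0,0,0,0]]'
python3 -m pendant '[[0,0,0.003,0],[0,0,0,0]]'
python3 -m pendant '[[0,0,0.003,0],[0,0,0,0]]'
```

```text
time: 24.25
ee_pos: [0.5854, 0.2584, 0.0738]
eef_rot: [0.008, 1.0, 0.001, 0.003]
ft_force: [4.3, -0.1, 7.4]
width: 0.0005
grip_force: 3.8
time: 24.42
ee_pos: [0.5852, 0.2584, 0.0711]
eef_rot: [0.008, 1.0, 0.001, 0.002]
ft_force: [2.3, -0.2, 8.3]
width: 0.0005
grip_force: 3.9
time: 24.58
ee_pos: [0.5849, 0.2585, 0.068]
eef_rot: [0.008, 1.0, 0.001, 0.002]
ft_force: [1.1, -0.5, 7.4]
width: 0.0005
grip_force: 4.1
```

```bash
python3 -m pendant '[[0,0,0.002,0],[0,0,0,0]]'
python3 -m pendant '[[0,0,0.002,0],[0,0,0,0]]'
python3 -m pendant '[[0,0,0.002,0],[0,0,0,0]]'
```

```text
time: 24.75
ee_pos: [0.5849, 0.2585, 0.0675]
eef_rot: [0.008, 1.0, 0.001, 0.002]
ft_force: [-4.2, -2.8, 19.0]
width: 0.0005
grip_force: 9.3
time: 24.92
ee_pos: [0.5849, 0.2585, 0.0673]
eef_rot: [0.008, 1.0, 0.001, 0.002]
ft_force: [-11.3, -6.9, 34.7]
width: 0.0008
grip_force: 17.3
time: 25.08
ee_pos: [0.585, 0.2585, 0.0672]
eef_rot: [0.008, 1.0, 0.0, 0.002]
ft_force: [-19.3, -10.4, 50.9]
width: 0.0005
grip_force: 25.4
```

```bash
Z='x'; python3 -m pendant '[[0,0,-0.0035,0],[0,0,0,0],[0,0,0,0],[0,0,0,0],[0,0,0,0],[0,0,0,0],[0,0,0,0],[0,0,0,0]]'
python3 -m pendant '[[0,0,0,0],[0,0,0,0],[0,0,0,0],[0,0,0,0],[0,0,0,0],[0,0,0,0],[0,0,0,0],[0,0,0,0]]'
python3 -m pendant '[[0,0,0,0],[0,0,0,0],[0,0,0,0],[0,0,0,0],[0,0,0,0],[0,0,0,0],[0,0,0,0],[0,0,0,0]]'
```

```text
time: 25.75
ee_pos: [0.5849, 0.2585, 0.0674]
eef_rot: [0.008, 1.0, 0.001, 0.002]
ft_force: [-6.7, -3.6, 21.8]
width: 0.0003
grip_force: 10.9
time: 26.42
ee_pos: [0.5849, 0.2585, 0.0674]
eef_rot: [0.008, 1.0, 0.001, 0.002]
ft_force: [-4.8, -3.7, 22.7]
width: 0.0003
grip_force: 10.9
time: 27.08
ee_pos: [0.5849, 0.2585, 0.0675]
eef_rot: [0.008, 1.0, 0.001, 0.002]
ft_force: [-5.8, -4.5, 21.8]
width: 0.0005
grip_force: 10.9
```

```bash
python3 -m pendant '[[-0.001,0,-0.006,0],[-0.0025,0,-0.012,0],[-0.0036,0,-0.0132,0],[-0.0061,0,-0.0124,0],[-0.0061,0,-0.0124,0],[-0.0083,0,-0.0111,0],[-0.0083,0,-0.0111,0],[0,0,0,0]]'
python3 -m pendant '[[-0.0103,0,-0.0094,0],[-0.0103,0,-0.0094,0],[-0.0119,0,-0.0073,0],[-0.0119,0,-0.0073,0],[-0.0142,0,-0.0053,0],[-0.0142,0,-0.0053,0],[-0.025,0,-0.01,0],[-0.025,0,-0.02,0]]'
python3 -m pendant '[[0,0,-0.025,0],[0,0,-0.02,0],[0,0,0,0],[0,0,0,0]]'
python3 - <<'E'
from h import *
c=cam("scene");save(c,"p3.png",(250,40,450,190),4)
c,o=blocks("side",.02)
for k in o: print(*k)
E
```

```text
time: 27.75
ee_pos: [0.6222, 0.2578, 0.1463]
eef_rot: [0.008, 1.0, 0.001, 0.003]
ft_force: [0.1, -0.5, 8.0]
width: 0.0002
grip_force: 3.3
time: 28.42
ee_pos: [0.7414, 0.2551, 0.2149]
eef_rot: [0.007, 1.0, -0.001, -0.001]
ft_force: [2.0, -0.1, -0.1]
width: 0.0003
grip_force: 0.0
time: 28.75
ee_pos: [0.742, 0.2557, 0.2626]
eef_rot: [0.008, 1.0, 0.001, 0.001]
ft_force: [0.3, -0.5, -1.7]
width: 0.0005
grip_force: 0.0
(array([0.6044, 0.253 , 0.0559]), np.float64(0.09)) [ 15 102 210] 0.8
(array([0.6031, 0.1736, 0.0589]), np.float64(0.07)) [ 14 101 210] 0.75
(array([0.609 , 0.338 , 1.6051]), np.float64(0.087)) [ 15 101 210] 0.72
(array([0.5519, 0.0352, 0.0945]), np.float64(0.214)) [141 139 154] 0.71
(array([ 0.528 , -0.0419,  0.4824]), np.float64(0.082)) [141 131 146] 0.61
(array([0.3594, 0.0048, 0.8259]), np.float64(0.096)) [  0 178 195] 0.58
(array([ 0.4064, -0.0788,  1.481 ]), np.float64(0.149)) [  0 180 203] 0.47
(array([0.4097, 0.4336, 0.6185]), np.float64(0.871)) [ 15  76 209] 0.4
(array([ 0.7169, -0.284 ,  0.9832]), np.float64(0.826)) [ 18 114 205] 0.25
```

View pics/p3.png

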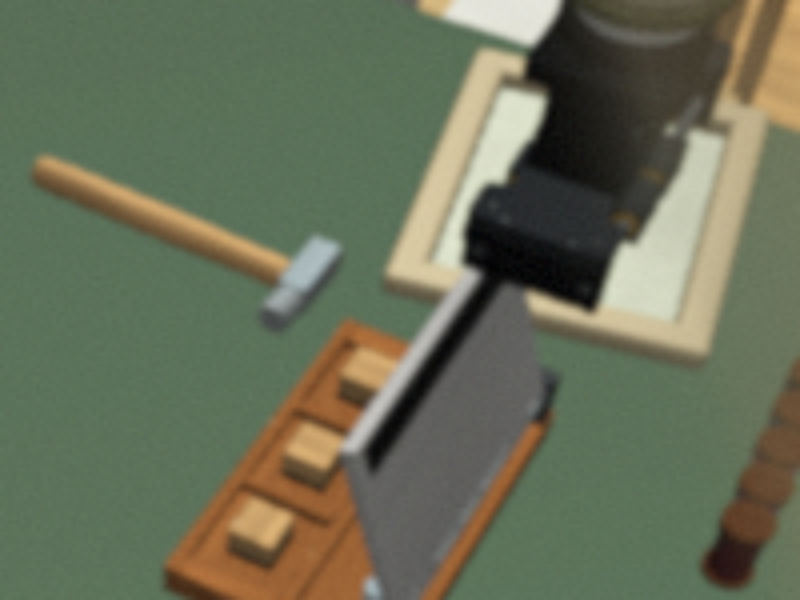

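The plate is up again and the three blocks stand in their bays. Next is the lid.

```bash
python3 -m pendant '[[0.0167,-0.0314,0,0],[0.0167,-0.0314,0,0],[0.0167,-0.0314,0,0],[0.0167,-0.0314,0,0],[0.0167,-0.0314,0,0],[0.0167,-0.0314,0,0],[0.0167,-0.0314,0,0],[0.0167,-0.0314,0,0]]' 0.6
python3 -m pendant '[[0.0167,-0.0314,0,0],[0.0167,-0.0314,0,0],[0.0167,-0.0314,0,0],[0.0167,-0.0314,0,0],[0.0167,-0.0314,0,0],[0.0167,-0.0314,0,0],[0.0167,-0.0314,0,0],[0.0167,-0.0314,0,0]]'
python3 -m pendant '[[0,0,0,0.1192],[0,0,0,0.1192],[0,0,0,0.1192],[0,0,0,0.1192],[0,0,0,0.1192],[0,0,0,0.1192],[0,0,0,0.1192]]'
python3 -m pendant '[[0,0,0,0.1192],[0,0,0,0.1192],[0,0,0,0.1192],[0,0,0,0.1192],[0,0,0,0.1192],[0,0,0,0.1192],[0,0,0,0],[0,0,0,0]]'
python3 - <<'E'
from h import *
print(R.from_quat(r.read_state()["eef_rot"]).as_matrix().round(3)[:2])
c=cam("wrist");save(c,"w5.png")
print(proj(c,[[.467,-.242,.0885],[.437,-.137,.0535],[.587,-.137,.0535]]).round(0))
for o in r.outline_of("case_lid_handle","wrist")[:3]:print(o["bbox"],o["score"])
E
```

```text
time: 29.57
ee_pos: [0.6023, 0.0047, 0.2596]
eef_rot: [0.008, 1.0, -0.0, -0.001]
ft_force: [-0.1, -0.6, -0.2]
width: 0.0457
grip_force: 0.0
time: 30.23
ee_pos: [0.4649, -0.244, 0.2598]
eef_rot: [0.008, 1.0, 0.0, -0.0]
ft_force: [0.7, -0.3, -0.6]
width: 0.0523
grip_force: 0.0
time: 30.82
ee_pos: [0.466, -0.2427, 0.2596]
eef_rot: [0.415, 0.91, 0.0, -0.001]
ft_force: [-0.0, 0.2, -0.2]
width: 0.0522
grip_force: 0.0
time: 31.48
ee_pos: [0.4662, -0.2427, 0.2598]
eef_rot: [0.704, 0.711, -0.0, -0.0]
ft_force: [0.5, -0.6, 0.4]
width: 0.0521
grip_force: 0.0
[[-0.01   1.    -0.001]
 [ 1.     0.01   0.   ]]
[[277. 193.]
 [250.  92.]
 [386.  97.]]
[319.4, 185.4, 133.5, 188.5] 0.76
```

View pics/w5.png

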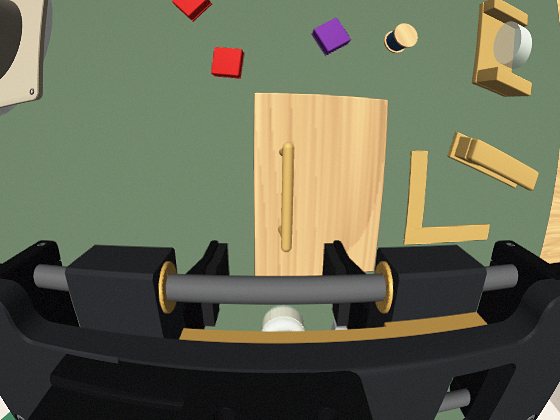

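The gold bar runs from (288,144) to (287,250). The lid's front corners are at (255,93) and (387,99).

```bash
python3 - <<'E'
from h import *
c=cam("wrist")
print(onz(c,[[288,146],[287,197],[287,249]],.0885).round(4),onz(c,[[255,93],[387,99]],.0535).round(4))
E
```

```text
[[ 0.4772 -0.194   0.0885]
 [ 0.4771 -0.2459  0.0885]
 [ 0.4783 -0.303   0.0885]] [[ 0.4421 -0.1388  0.0535]
 [ 0.5892 -0.1392  0.0535]]
```

```bash
python3 -m pendant '[[-0.003,0.0095,0.02,0],[0,0,0.035,0],[0,0,0.035,0],[0,0,0.035,0],[0,0,0.03,0],[0,0,0.012,0],[0,0,0.004,0],[0,0,0,0]]' 0.5
python3 -m pendant '[[0,0,0,0],[0,0,0,0],[0,0,0,0],[0,0,0,0],[0,0,0,0],[0,0,0,0],[0,0,0,0]]' 0 20
python3 -m pendant '[[0,0,0,0],[0,0,0,0]]'
```

```text
time: 32.3
ee_pos: [0.4762, -0.2458, 0.0894]
eef_rot: [0.705, 0.71, -0.0, -0.0]
ft_force: [0.5, -0.2, 0.1]
width: 0.0438
grip_force: 0.0
time: 32.88
ee_pos: [0.4771, -0.2459, 0.0896]
eef_rot: [0.705, 0.709, 0.001, 0.001]
ft_force: [4.7, -0.2, -2.8]
width: 0.0096
grip_force: 20.0
time: 33.05
ee_pos: [0.4771, -0.2459, 0.0896]
eef_rot: [0.705, 0.709, 0.001, 0.001]
ft_force: [5.6, -0.8, -3.5]
width: 0.0096
grip_force: 20.0
```

```bash
python3 -m pendant '[[0,0.006,-0.0145,0],[0,0.0084,-0.0139,0],[0,0.0100,-0.0125,0],[0,0.0109,-0.0114,0],[0,0,0,0]]'
python3 -m pendant '[[0,0.0125,-0.0095,0],[0,0.0137,-0.0085,0],[0,0.0147,-0.006,0],[0,0.0152,-0.0049,0],[0,0,0,0]]'
```

```text
time: 33.47
ee_pos: [0.5155, -0.2442, 0.1415]
eef_rot: [0.704, 0.71, 0.002, 0.002]
ft_force: [13.6, -0.8, -17.5]
width: 0.0104
grip_force: 20.0
time: 33.88
ee_pos: [0.5681, -0.244, 0.1675]
eef_rot: [0.704, 0.71, -0.001, -0.002]
ft_force: [4.4, 1.0, -14.6]
width: 0.0102
grip_force: 20.0
```

```bash
python3 -m pendant '[[0,0.0158,0.001,0],[0,0.0158,0.001,0],[0,0.0157,0.003,0],[0,0.0157,0.004,0],[0,0,0,0]]' 
python3 - <<'E'
from h import *
c=cam("scene");save(c,"l1.png",(130,150,400,350),2.8)
c=cam("side");save(c,"l2.png",(190,80,400,240),3.5)
E
```

```text
time: 34.3
ee_pos: [0.6326, -0.2446, 0.1609]
eef_rot: [0.705, 0.71, 0.0, 0.0]
ft_force: [1.8, -0.5, 1.1]
width: 0.01
grip_force: 20.0
```

View pics/l2.png

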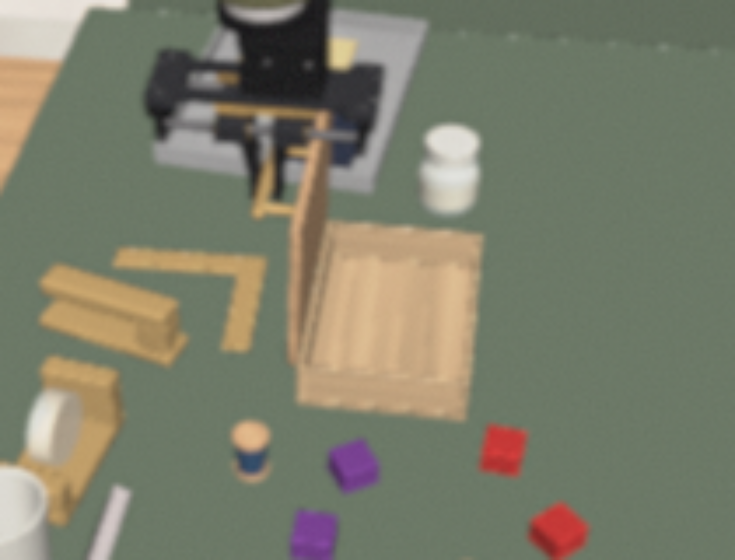

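The lid is about upright, held by its bar, and the case is empty. I'll finish the arc up to the stop.

```bash
python3 -m pendant '[[0,0.0149,0.0055,0],[0,0.0144,0.0068,0],[0,0,0,0]]'
python3 -m pendant '[[0,0.005,0.003,0],[0,0,0,0],[0,0,0,0]]'
```

```text
time: 34.65
ee_pos: [0.6548, -0.2454, 0.1479]
eef_rot: [0.706, 0.709, -0.004, -0.005]
ft_force: [-22.3, 6.2, 15.1]
width: 0.0101
grip_force: 20.1
time: 34.9
ee_pos: [0.6563, -0.2465, 0.1457]
eef_rot: [0.706, 0.708, -0.006, -0.007]
ft_force: [-39.4, 4.6, 20.3]
width: 0.0127
grip_force: 20.1
```

```bash
python3 -m pendant '[[0,-0.005,-0.002,0],[0,0,0,0],[0,0,0,0]]'
python3 -m pendant '[[0,0,0,0],[0,0,0,0],[0,0,0,0],[0,0,0,0]]' 0.25
python3 -m pendant '[[0,0,-0.02,0],[0,0,-0.025,0],[0,0,-0.03,0],[0,0,-0.03,0],[0,0,0,0],[0,0,0,0]]'
python3 - <<'E'
from h import *
c=cam("side");save(c,"l3.png",(190,80,400,240),3.5)
K=[]
for n in("side","scene"):
    c=cam(n)
    for th in(1.45,1.6,1.65,1.7,1.75):
        ct,st=np.cos(th),np.sin(th);h=np.array([.595,0,.0455])
        P=[h+[-.15*ct,y,.15*st] for y in(-.349,-.139)];print(n,th,proj(c,P).round(1).tolist())
save(c,"l4.png",(180,230,350,350),4.4)
E
```

```text
time: 35.15
ee_pos: [0.6547, -0.2464, 0.1463]
eef_rot: [0.706, 0.708, -0.003, -0.004]
ft_force: [-13.6, -0.7, -2.3]
width: 0.0102
grip_force: 20.0
time: 35.48
ee_pos: [0.6595, -0.2448, 0.1484]
eef_rot: [0.705, 0.709, 0.0, 0.0]
ft_force: [-0.7, -0.2, -0.4]
width: 0.0208
grip_force: 0.4
time: 35.98
ee_pos: [0.6608, -0.2448, 0.2559]
eef_rot: [0.705, 0.709, 0.001, 0.002]
ft_force: [0.4, -0.2, -0.6]
width: 0.0217
grip_force: 0.0
side 1.45 [[287.9, 104.9], [279.0, 146.4]]
side 1.6 [[280.8, 104.1], [271.0, 145.4]]
side 1.65 [[278.5, 104.0], [268.4, 145.3]]
side 1.7 [[276.1, 104.1], [265.7, 145.3]]
side 1.75 [[273.8, 104.2], [263.1, 145.4]]
scene 1.45 [[175.7, 310.2], [237.7, 224.2]]
scene 1.6 [[185.6, 315.8], [246.9, 228.5]]
scene 1.65 [[189.0, 317.9], [250.0, 230.1]]
scene 1.7 [[192.4, 320.0], [253.2, 231.8]]
scene 1.75 [[195.9, 322.2], [256.3, 233.6]]
```

View pics/l3.png

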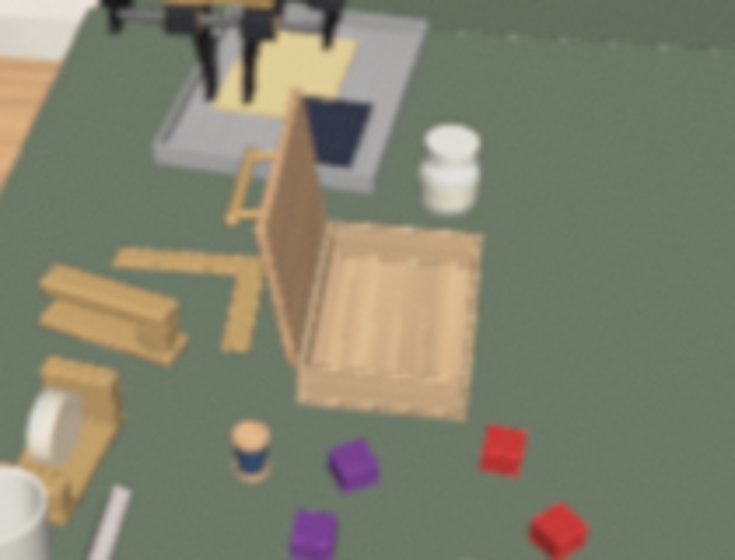

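The lid leans back on its stop, with its top corners matching about 1.71–1.75 rad. Now I'll carry the blocks over, middle one first.

```bash
python3 -m pendant '[[0.0356,-0.0036,0,0],[0.0356,-0.0036,0,0],[0.0356,-0.0036,0,0],[0.0356,-0.0036,0,0],[0.0356,-0.0036,0,0],[0.0356,-0.0036,0,0],[0.0356,-0.0036,0,0]]' 0.7
python3 -m pendant '[[0.0356,-0.0036,0,0],[0.0356,-0.0036,0,0],[0.0356,-0.0036,0,0],[0.0356,-0.0036,0,0],[0.0356,-0.0036,0,0],[0.0356,-0.0036,0,0],[0.0356,-0.0036,0,0]]'
python3 -m pendant '[[0,0,0,-0.1204],[0,0,0,-0.1204],[0,0,0,-0.1204],[0,0,0,-0.1204],[0,0,0,-0.1204],[0,0,0,-0.1204],[0,0,0,-0.1204]]'
python3 -m pendant '[[0,0,0,-0.1204],[0,0,0,-0.1204],[0,0,0,-0.1204],[0,0,0,-0.1204],[0,0,0,-0.1204],[0,0,0,-0.1204],[0,0,0,0],[0,0,0,0]]'
python3 - <<'E'
from h import *
c,o=blocks("wrist",.02)
for k in o: print(*k)
E
```

```text
time: 36.72
ee_pos: [0.6321, 0.006, 0.252]
eef_rot: [0.705, 0.709, -0.001, -0.001]
ft_force: [0.9, 0.4, 0.2]
width: 0.0577
grip_force: 0.0
time: 37.3
ee_pos: [0.6055, 0.2549, 0.252]
eef_rot: [0.705, 0.709, -0.001, -0.0]
ft_force: [-0.1, 0.6, 0.2]
width: 0.0606
grip_force: 0.0
time: 37.88
ee_pos: [0.6059, 0.2533, 0.2518]
eef_rot: [0.35, 0.937, -0.001, -0.001]
ft_force: [0.6, -0.5, -0.2]
width: 0.061
grip_force: 0.0
time: 38.55
ee_pos: [0.6061, 0.2532, 0.2522]
eef_rot: [0.002, 1.0, -0.0, -0.001]
ft_force: [-1.2, -0.0, 0.2]
width: 0.0609
grip_force: 0.0
(array([0.6027, 0.1754, 1.5501]), np.float64(0.072)) [ 19 102 240] 0.94
(array([0.3643, 0.0024, 0.7694]), np.float64(0.109)) [  0 211 236] 0.92
(array([ 0.531 , -0.0436,  0.4635]), np.float64(0.157)) [140 170 182] 0.81
(array([ 0.4123, -0.0777, -0.2342]), np.float64(0.119)) [  0 211 236] 0.79
(array([ 0.6042,  0.2539, -0.0209]), np.float64(0.038)) [ 19 102 241] 0.78
(array([0.552 , 0.033 , 0.0262]), np.float64(0.132)) [140 168 185] 0.78
(array([0.6077, 0.3383, 1.5615]), np.float64(0.05)) [ 19 102 239] 0.61
```

```bash
python3 -m pendant '[[0.0015,0,0.03,0.016],[0,0,0.035,0],[0,0,0.035,0],[0,0,0.035,0],[0,0,0.035,0],[0,0,0.03,0],[0,0,0.01,0],[0,0,0,0]]' 0.65
python3 -m pendant '[[0,0,0,0],[0,0,0,0],[0,0,0,0],[0,0,0,0],[0,0,0,0],[0,0,0,0],[0,0,0,0]]' 0 15
python3 -m pendant '[[0,0,-0.03,0],[0,0,-0.035,0],[0,0,-0.035,0],[0,0,-0.03,0],[0,0,0,0],[0,0,0,0]]'
```

```text
time: 39.32
ee_pos: [0.6036, 0.2528, 0.0415]
eef_rot: [0.009, 1.0, -0.001, -0.002]
ft_force: [0.2, 0.1, 0.6]
width: 0.0568
grip_force: 0.0
time: 39.9
ee_pos: [0.6053, 0.2535, 0.0438]
eef_rot: [0.008, 1.0, 0.0, 0.0]
ft_force: [-1.1, -0.0, 4.3]
width: 0.0337
grip_force: 15.0
time: 40.4
ee_pos: [0.6058, 0.2539, 0.1751]
eef_rot: [0.008, 1.0, 0.001, 0.002]
ft_force: [-0.8, 1.1, -1.3]
width: 0.0336
grip_force: 15.0
```

```bash
python3 -m pendant '[[0.0038,-0.0333,0,0],[0.0038,-0.0333,0,0],[0.0038,-0.0333,0,0],[0.0038,-0.0333,0,0],[0.0038,-0.0333,0,0],[0.0038,-0.0333,0,0],[0.0038,-0.0333,0,0],[0.0038,-0.0333,0,0]]' - 20
python3 -m pendant '[[0.0038,-0.0333,0,0],[0.0038,-0.0333,0,0],[0.0038,-0.0333,0,0],[0.0038,-0.0333,0,0],[0.0038,-0.0333,0,0],[0.0038,-0.0333,0,0],[0.0038,-0.0333,0,0]]'
python3 -m pendant '[[0,0,0,0],[0,0,0,0]]'
python3 - <<'E'
from h import *
c=cam("wrist");save(c,"w6.png")
E
```

```text
time: 41.07
ee_pos: [0.569, -0.0143, 0.1715]
eef_rot: [0.008, 1.0, 0.0, -0.001]
ft_force: [0.2, -0.7, -0.4]
width: 0.0337
grip_force: 20.0
time: 41.65
ee_pos: [0.5388, -0.2466, 0.1714]
eef_rot: [0.008, 1.0, 0.0, -0.001]
ft_force: [0.2, 0.2, 0.7]
width: 0.0338
grip_force: 20.0
time: 41.82
ee_pos: [0.5384, -0.2474, 0.1713]
eef_rot: [0.01, 1.0, 0.0, -0.001]
ft_force: [0.1, 1.2, -1.0]
width: 0.0341
grip_force: 20.0
```

View pics/w6.png

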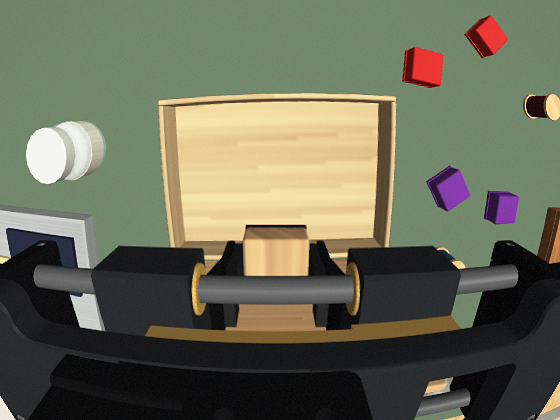

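```bash
python3 - <<'E'
from h import *
c=cam("wrist")
print(onz(c,[[160,101],[395,97],[215,242],[350,250]],.045).round(4),onz(c,[[178,105],[377,103]],.005).round(4))
E
```

```text
[[ 0.4421 -0.3438  0.045 ]
 [ 0.4416 -0.1384  0.045 ]
 [ 0.5723 -0.301   0.045 ]
 [ 0.5827 -0.1754  0.045 ]] [[ 0.4446 -0.3392  0.005 ]
 [ 0.4455 -0.1425  0.005 ]]
```

```bash
python3 -m pendant '[[0,0.003,0.025,0],[0,0,0.035,0],[0,0,0.035,0],[0,0,0.035,0],[0,0,0.01,0],[0,0,0.002,0],[0,0,0,0],[0,0,0,0]]'
python3 -m pendant '[[0,0,0,0],[0,0,0,0],[0,0,0,0],[0,0,0,0]]' 0.6
python3 -m pendant '[[0,0,-0.03,0],[0,0,-0.035,0],[0,0,-0.035,0],[0,0,-0.03,0],[0,0,0,0],[0,0,0,0]]'
```

```text
time: 42.58
ee_pos: [0.5411, -0.2417, 0.0324]
eef_rot: [0.007, 1.0, -0.0, 0.001]
ft_force: [0.9, -0.2, -0.3]
width: 0.0336
grip_force: 20.0
time: 42.92
ee_pos: [0.5404, -0.2423, 0.0317]
eef_rot: [0.008, 1.0, -0.0, 0.0]
ft_force: [-0.2, -0.8, -0.1]
width: 0.0494
grip_force: 0.0
time: 43.42
ee_pos: [0.5412, -0.2426, 0.1633]
eef_rot: [0.008, 1.0, -0.001, 0.002]
ft_force: [-0.2, 0.4, -0.3]
width: 0.0523
grip_force: 0.0
```

```bash
python3 -m pendant '[[-0.0043,0.0322,0,0],[-0.0043,0.0322,0,0],[-0.0043,0.0322,0,0],[-0.0043,0.0322,0,0],[-0.0043,0.0322,0,0],[-0.0043,0.0322,0,0],[-0.0043,0.0322,0,0]]' 0.65
python3 -m pendant '[[-0.0043,0.0322,0,0],[-0.0043,0.0322,0,0],[-0.0043,0.0322,0,0],[-0.0043,0.0322,0,0],[-0.0043,0.0322,0,0],[-0.0043,0.0322,0,0],[0,0,0,0],[0,0,0,0]]'
python3 - <<'E'
from h import *
for n,z in(("wrist",.02),("side",.005)):
    c,o=blocks(n,z)
    for k in o:
        if 10<k[1][0]<30: print(*k)
E
```

```text
time: 44.0
ee_pos: [0.573, -0.0158, 0.1597]
eef_rot: [0.008, 1.0, 0.0, -0.001]
ft_force: [0.9, 0.6, -0.3]
width: 0.0563
grip_force: 0.0
time: 44.67
ee_pos: [0.6014, 0.1779, 0.1594]
eef_rot: [0.006, 1.0, 0.0, -0.001]
ft_force: [0.2, -0.7, 0.6]
width: 0.0567
grip_force: 0.0
(array([ 0.6028,  0.1749, -0.0159]), np.float64(0.038)) [ 20  97 244] 0.77
(array([ 0.6076,  0.3374, -0.0332]), np.float64(0.06)) [ 19 101 241] 0.65
(array([0.5802, 0.2408, 0.0212]), np.float64(0.931)) [ 13 157 211] 0.55
(array([ 0.6062,  0.1638, -0.084 ]), np.float64(0.071)) [ 15 100 194] 0.79
(array([ 0.6113,  0.3309, -0.0186]), np.float64(0.057)) [ 15 100 196] 0.5
```

```bash
python3 -m pendant '[[0,-0.002,0.03,0],[0,0,0.035,0],[0,0,0.035,0],[0,0,0.015,0],[0,0,0.003,0],[0,0,0,0]]' 0.65
python3 -m pendant '[[0,0,0,0],[0,0,0,0],[0,0,0,0],[0,0,0,0],[0,0,0,0],[0,0,0,0],[0,0,0,0]]' 0 20
python3 -m pendant '[[0,0,-0.03,0],[0,0,-0.035,0],[0,0,-0.035,0],[0,0,-0.03,0],[0,0,0,0],[0,0,0,0]]'
python3 -m pendant '[[0.0093,-0.0312,0,0],[0.0093,-0.0312,0,0],[0.0093,-0.0312,0,0],[0.0093,-0.0312,0,0],[0.0093,-0.0312,0,0],[0.0093,-0.0312,0,0],[0.0093,-0.0312,0,0],[0.0093,-0.0312,0,0]]'
python3 -m pendant '[[0.0093,-0.0312,0,0],[0.0093,-0.0312,0,0],[0.0093,-0.0312,0,0],[0.0093,-0.0312,0,0],[0,0,0,0],[0,0,0,0]]'
python3 - <<'E'
from h import *
c,o=blocks("wrist",.005)
for k in o:print(*k)
save(c,"w7.png")
E
```

```text
time: 45.37
ee_pos: [0.6023, 0.1723, 0.0426]
eef_rot: [0.008, 1.0, -0.0, -0.001]
ft_force: [-0.2, -0.4, 0.5]
width: 0.0565
grip_force: 0.0
time: 45.95
ee_pos: [0.603, 0.1736, 0.044]
eef_rot: [0.008, 1.0, 0.0, 0.001]
ft_force: [-1.6, -0.8, 6.0]
width: 0.0335
grip_force: 20.0
time: 46.45
ee_pos: [0.6035, 0.1739, 0.1751]
eef_rot: [0.008, 1.0, 0.0, 0.002]
ft_force: [-0.9, -0.5, -0.3]
width: 0.0337
grip_force: 20.0
time: 47.12
ee_pos: [0.5227, -0.0763, 0.1717]
eef_rot: [0.008, 1.0, 0.0, -0.001]
ft_force: [-0.0, 0.1, -0.4]
width: 0.0338
grip_force: 20.0
time: 47.62
ee_pos: [0.4836, -0.2009, 0.1717]
eef_rot: [0.01, 1.0, 0.0, -0.001]
ft_force: [0.6, 1.6, -0.1]
width: 0.0339
grip_force: 20.0
(array([ 0.5371, -0.2084,  0.7036]), np.float64(0.546)) [ 18 107 236] 0.95
(array([ 0.3582, -0.0153,  0.7231]), np.float64(0.073)) [  1 199 242] 0.94
(array([ 0.5271, -0.0633,  0.6394]), np.float64(0.237)) [140 165 175] 0.88
(array([ 0.5379, -0.2479, -0.2867]), np.float64(0.835)) [ 15 123 149] 0.84
(array([ 0.548 ,  0.0172, -0.2614]), np.float64(0.153)) [140 170 180] 0.76
(array([ 0.4055, -0.0984,  1.4494]), np.float64(0.096)) [  0 203 241] 0.66
(array([ 0.6228, -0.1901,  0.8153]), np.float64(0.593)) [ 16 120 172] 0.62
```

```bash
python3 -m pendant '[[0,0,0.025,0],[0,0,0.035,0],[0,0,0.035,0],[0,0,0.033,0],[0,0,0.01,0],[0,0,0.003,0],[0,0,0,0],[0,0,0,0]]'
python3 -m pendant '[[0,0,0,0],[0,0,0,0],[0,0,0,0],[0,0,0,0]]' 0.57
python3 -m pendant '[[0,0,-0.03,0],[0,0,-0.035,0],[0,0,-0.035,0],[0,0,-0.03,0],[0,0,0,0],[0,0,0,0]]'
```

```text
time: 48.38
ee_pos: [0.4865, -0.1991, 0.0339]
eef_rot: [0.007, 1.0, -0.0, 0.001]
ft_force: [0.4, 0.0, 0.0]
width: 0.0337
grip_force: 20.0
time: 48.72
ee_pos: [0.4855, -0.1993, 0.0329]
eef_rot: [0.008, 1.0, -0.0, 0.001]
ft_force: [-0.1, -0.3, 0.3]
width: 0.0481
grip_force: 0.0
time: 49.22
ee_pos: [0.4862, -0.1995, 0.1642]
eef_rot: [0.008, 1.0, -0.001, 0.002]
ft_force: [-1.2, -0.9, -0.9]
width: 0.05
grip_force: 0.0
```

```bash
python3 -m pendant '[[-0.0071,0.0337,0,0],[-0.0071,0.0337,0,0],[-0.0071,0.0337,0,0],[-0.0071,0.0337,0,0],[-0.0071,0.0337,0,0],[-0.0071,0.0337,0,0],[-0.0071,0.0337,0,0],[-0.0071,0.0337,0,0]]' 0.65
python3 -m pendant '[[-0.0071,0.0337,0,0],[-0.0071,0.0337,0,0],[-0.0071,0.0337,0,0],[-0.0071,0.0337,0,0],[-0.0071,0.0337,0,0],[-0.0071,0.0337,0,0],[-0.0071,0.0337,0,0],[-0.0071,0.0337,0,0]]'
python3 -m pendant '[[0,0,0,0],[0,0,0,0]]'
python3 - <<'E'
from h import *
c,o=blocks("wrist",.02)
for k in o:
    if 10<k[1][0]<30: print(*k)
E
```

```text
time: 49.88
ee_pos: [0.5455, 0.0711, 0.1608]
eef_rot: [0.008, 1.0, -0.0, -0.001]
ft_force: [1.7, -1.2, -0.2]
width: 0.0568
grip_force: 0.0
time: 50.55
ee_pos: [0.6067, 0.3395, 0.1603]
eef_rot: [0.008, 1.0, -0.001, -0.001]
ft_force: [0.1, 0.2, 0.0]
width: 0.0566
grip_force: 0.0
time: 50.72
ee_pos: [0.6055, 0.3406, 0.1598]
eef_rot: [0.006, 1.0, -0.0, -0.002]
ft_force: [0.0, -1.4, -0.6]
width: 0.0564
grip_force: 0.0
(array([0.6079, 0.3388, 1.5872]), np.float64(0.039)) [ 18 109 232] 0.87
```

```bash
python3 -m pendant '[[-0.001,-0.001,0.03,0],[0,0,0.035,0],[0,0,0.035,0],[0,0,0.015,0],[0,0,0.003,0],[0,0,0,0]]' 0.65
python3 -m pendant '[[0,0,0,0],[0,0,0,0],[0,0,0,0],[0,0,0,0],[0,0,0,0],[0,0,0,0],[0,0,0,0]]' 0 20
python3 -m pendant '[[0,0,-0.03,0],[0,0,-0.035,0],[0,0,-0.035,0],[0,0,-0.03,0],[0,0,0,0],[0,0,0,0]]'
python3 -m pendant '[[0.0062,-0.0348,0,0],[0.0062,-0.0348,0,0],[0.0062,-0.0348,0,0],[0.0062,-0.0348,0,0],[0.0062,-0.0348,0,0],[0.0062,-0.0348,0,0]]'
python3 -m pendant '[[0.0062,-0.0348,0,0],[0.0062,-0.0348,0,0],[0.0062,-0.0348,0,0],[0.0062,-0.0348,0,0],[0.0062,-0.0348,0,0],[0.0062,-0.0348,0,0]]'
python3 -m pendant '[[0.0062,-0.0348,0,0],[0.0062,-0.0348,0,0],[0.0062,-0.0348,0,0],[0.0062,-0.0348,0,0],[0.0062,-0.0348,0,0],[0.0062,-0.0348,0,0],[0,0,0,0],[0,0,0,0]]'
```

```text
time: 51.32
ee_pos: [0.6082, 0.3362, 0.0441]
eef_rot: [0.008, 1.0, -0.0, -0.0]
ft_force: [0.5, 0.8, 0.5]
width: 0.0566
grip_force: 0.0
time: 51.9
ee_pos: [0.6086, 0.3376, 0.0453]
eef_rot: [0.008, 1.0, 0.0, 0.001]
ft_force: [-0.7, -0.7, 6.8]
width: 0.0333
grip_force: 20.0
time: 52.4
ee_pos: [0.6089, 0.3379, 0.1764]
eef_rot: [0.008, 1.0, 0.001, 0.002]
ft_force: [0.3, 0.2, -0.9]
width: 0.0338
grip_force: 20.0
time: 52.9
ee_pos: [0.5663, 0.127, 0.1725]
eef_rot: [0.008, 1.0, -0.0, -0.001]
ft_force: [0.8, 0.1, -0.5]
width: 0.0338
grip_force: 20.0
time: 53.4
ee_pos: [0.5257, -0.0808, 0.1727]
eef_rot: [0.008, 1.0, 0.0, -0.001]
ft_force: [0.6, 0.2, -0.2]
width: 0.0335
grip_force: 20.0
time: 54.07
ee_pos: [0.4849, -0.2893, 0.1724]
eef_rot: [0.01, 1.0, 0.0, -0.001]
ft_force: [0.9, 0.8, 0.5]
width: 0.0337
grip_force: 20.0
```

```bash
python3 -m pendant '[[0,0.001,0.025,0],[0,0,0.035,0],[0,0,0.035,0],[0,0,0.033,0],[0,0,0.01,0],[0,0,0.003,0],[0,0,0,0],[0,0,0,0]]'
python3 -m pendant '[[0,0,0,0],[0,0,0,0],[0,0,0,0],[0,0,0,0]]' 0.57
python3 -m pendant '[[0,0,-0.03,0],[0,0,-0.035,0],[0,0,-0.035,0],[0,0,-0.03,0],[0,0,0,0],[0,0,0,0]]'
python3 -m pendant '[[0,0.035,-0.015,0],[0,0.035,-0.01,0],[0,0.035,0,0],[0,0.035,0,0],[0,0.035,0,0],[0,0.035,0,0],[0,0.035,0,0],[0,0,0,0]]'
python3 -m pendant '[[0,0.035,0,0],[0,0.03,0,0],[0,0,0,0],[0,0,0,0]]'
python3 - <<'E'
from h import *
c,o=blocks("scene",.005)
save(c,"f1.png")
for k in o:
    if 10<k[1][0]<30: print(*k)
c,o=blocks("side",.005)
for k in o:
    if 10<k[1][0]<30: print(*k)
s=cv2.hconcat([cv2.imread("pics/f1.png")[130:360,120:440],c["img"][80:310,180:400,::-1].copy()])
cv2.imwrite("pics/f2.png",cv2.resize(s,None,fx=1.48,fy=1.48))
E
```

```text
time: 54.73
ee_pos: [0.488, -0.2865, 0.0348]
eef_rot: [0.007, 1.0, -0.0, 0.001]
ft_force: [-0.5, -0.1, -0.2]
width: 0.0339
grip_force: 20.0
time: 55.07
ee_pos: [0.4871, -0.2866, 0.0339]
eef_rot: [0.008, 1.0, -0.0, 0.001]
ft_force: [-0.3, -0.0, -0.1]
width: 0.0476
grip_force: 0.0
time: 55.57
ee_pos: [0.4878, -0.2869, 0.1653]
eef_rot: [0.008, 1.0, -0.001, 0.002]
ft_force: [0.2, -0.9, -1.2]
width: 0.0494
grip_force: 0.0
time: 56.23
ee_pos: [0.49, -0.0339, 0.1872]
eef_rot: [0.003, 1.0, 0.001, -0.001]
ft_force: [0.2, 0.0, 0.3]
width: 0.0497
grip_force: 0.0
time: 56.57
ee_pos: [0.491, 0.025, 0.1871]
eef_rot: [0.006, 1.0, 0.0, -0.001]
ft_force: [0.3, -1.4, 0.3]
width: 0.0498
grip_force: 0.0
(array([ 0.4917, -0.2847,  1.4207]), np.float64(0.123)) [ 17 122 195] 0.66
(array([ 0.5435, -0.2406, -0.1056]), np.float64(0.218)) [ 17 119 199] 0.61
(array([ 0.4919, -0.198 , -0.1544]), np.float64(0.139)) [ 18 120 195] 0.54
(array([ 0.7807, -0.2088,  1.1055]), np.float64(0.783)) [ 18 114 186] 0.3
```

View pics/f2.png

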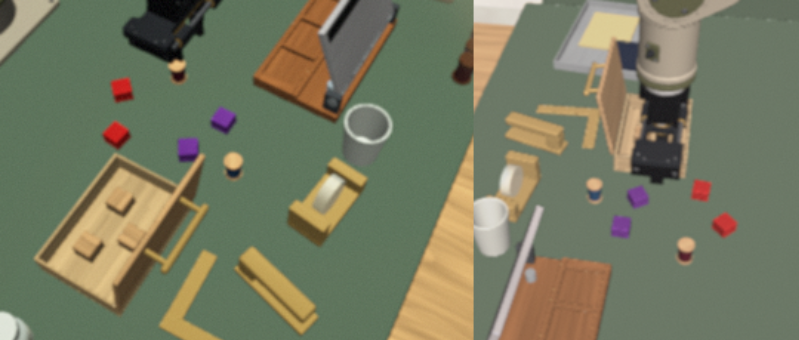

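All three blocks lie flat in the case. The lid's top corner at scene pixel (257,235) matches 1.75 rad. The plate is up and the arm is clear of everything.

```bash
python3 -c "
from bench import r
print(r.close_job())"
```

```text
the job is handed in; nothing more can be done
None
```

I pressed all three blocks for about two seconds and laid them flat in the case, with the lid back on its stop and the plate sprung up. I handed the job in at about 57 s; no verdict came back.

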